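# Cap check and sorting of sample jars and bottles

### The arm

A 7-joint arm with a two-finger parallel gripper is mounted at the origin on a cart in front of the work surface, level with it; the furniture and walls round the work are solid. World frame = base frame: x ahead of the robot, y to its left, z up, the work surface at z = 0. Lengths are in m, angles in rad, forces in N, time in s.
With the tool pointing down it reaches from about 0.425 to 0.975 m from the base axis. Payload 16.7 kg.
Tool frame: the origin (TCP) lies between the finger pads; the fingertips stand 25 mm ahead of it and the grasp point (between the pads) lies 6 mm ahead of it (r.nose_length is the distance from the TCP to the fingertips, in m); z points along the fingers, y is the line along which they close (so a half turn about z gives the same grasp; the last joint's range is limited). The gripper opens to 85 mm and grips with 20 to 120 N. Pads are 22 mm wide; open, the fingers measure 114 mm over their backs; the gripper's body (76 mm by 85 mm) begins 54 mm behind the grasp point. The pads swing forward as they close: fully open they stand 13 mm farther back than shut.
Start: joints at [1.107, 0.426, 0.074, 1.606, -0.034, 1.111, -0.067], TCP at [0.208, -0.642, 0.256] pointing down, gripper open.
Joint ranges: [-2.85, 2.85], [-0.5, 2.14], [-1.23, 1.37], [0.21, 2.46], [-1.02, 4.16], [0.16, 2.05], [-2.73, 2.73]. Speed limits (rad/s): [1.89, 1.89, 2.39, 2.39, 3.01, 3.01, 3.01].

### API

Orientations are given as a rotation vector (axis times angle).
In Python, from station import r, eyes gives the robot as it stands.
- The arm moves only by the tool play_rows, never from a script. Its argument "moves" is a list that holds one entry, the list of rows, each a list of 7 numbers: the turn, a rotation vector about the world's x, y, z in rad, then the shift along the world's x, y, z in m, then the closure, from -1 (fully open) to 1 (shut). A call has 1 to 12 rows; each row shifts and turns the commanded pose from where the row before left it; what a row does not reach is not made up. A row lasts 1/12 s, in which the tool goes at most 41.7 mm and 7.16 degrees, less where a joint would pass 70% of its speed; a pose out of reach is approached as far as the arm can. A call with a gripper value outside its range is refused whole. The fingers move at their own pace and stop on an object; "grip_force" is the grip in N (left out, the last holds). Time passes only in rows, so rows that do not move let the fingers close. It gives the time, the measured TCP pose, the force, the opening and the grip force at its end, in the units of the state.
- r.observe(): the state, without advancing time (a new reading comes with each control period).
- eyes.read_camera(name): name is "side" or "top"; returns the picture (384x512x3 uint8, red, green, blue); there is no depth.
- eyes.camera_info(name): a dict with "vertical_fov" (degrees; the focal length in pixels is half the picture's height over the tangent of half this angle, whatever the lens; pixels are square), "cx", "cy" (the principal point, pixels), "R" (3x3) and "t" (3): a world point X has camera coordinates R X + t. Camera axes: x right, y down, z forward; pixel columns grow to the right and rows downward; lengths in m; the calibration is good to about 2 mm. A picture is of the moment at which its call begins. camera_info takes no time and is no camera call.
- r.hand_in(): hands the job in; it is judged then, once.
The state is a dict: "clock": time; "joint_pos": joint angles; "qvel": joint speeds; "joint_torque": joint torques, N m; "tool_pos": TCP position; "tool_rot": TCP orientation; "ft_force": force on the tool from outside, world axes, zero at the start; "torque": the same for the moment, N m; "opening": finger opening in m; "gripper_force": force on a finger pad.
Only numpy, scipy, OpenCV 4.12 (cv2) and the standard library are available. Lean on these libraries where they do the work, as an engineer would, in place of code of your own. Each camera call takes 0.05 s, during which the arm holds its last target. There are 200 camera calls.

### The job

Check the caps of the jars and bottles in the black rack before they are sent off: give each cap a gentle anticlockwise twist, as far as a sound cap's stop or, if it is loose and keeps turning, about 30 degrees and never more than a quarter turn, and leave it as the twist left it. Stand every one with a loose cap upright in the steel tray for rework, and sort the sound ones upright into the grey carrier: squat jars in the low-walled bay, tall bottles in the high-walled bay.

Things in the scene. Friction and masses are not known exactly. Their poses are not given: they have to be found in the camera images.
- check_rack: black block fixed to the worktop, 148 x 246 x 26 mm, origin at the centre of its underside. Six square pockets 38.5 mm wide, 20 mm deep, at x = -43 and +43, y = -90, 0 and +90 mm in its frame; each holds one jar or bottle upright (its underside 6 mm above the rack's origin) and keeps it from turning beyond 4 degrees; some are empty. Lift straight up to take out.
- rework_tray: plain shallow steel tray, 154 x 186 mm, walls 3 mm thick and 20 mm high, floor 3 mm thick, 0.7 kg, loose on the worktop; origin at the centre of its underside, long side along its y.
- carrier: grey plastic carrier, 150 (x) x 190 mm (y), 0.8 kg, loose; origin at the centre of its underside, floor 4 mm above it. Two open bays side by side, walls 4 mm thick: the larger, with LOW walls (24 mm high, inside 142 x 100 mm, centre y = +41 mm), is for jars; the smaller, with HIGH walls (50 mm high, inside 142 x 74 mm, centre y = -54 mm), is for bottles.
- jar_1: squat sample jar: square clear body 36 x 36 x 38 mm with wide round white ribbed cap 34 mm in diameter, from 44 to 62 mm above the origin; origin at the centre of its underside, z up along its axis; about 0.14 kg; firm enough to be lifted by the cap. May be absent.
- jar_1_cap (a joint): angle of jar_1's cap on its body, rad: 0 to 0.03 at the start, grows anticlockwise seen from above (unscrewing); a raised dark bar across the cap's top (along the body's x at 0) shows it. A sound cap turns to 0.13 (7 degrees) and stops (forcing it past 0.17, with about 2 N m, spoils it); a loose cap turns on past that as easily (0.03 N m). The cap stays where it is left.
- jar_2: squat sample jar: square clear body 36 x 36 x 38 mm with wide round white ribbed cap 34 mm in diameter, from 44 to 62 mm above the origin; origin at the centre of its underside, z up along its axis; about 0.14 kg; firm enough to be lifted by the cap. May be absent.
- jar_2_cap (a joint): angle of jar_2's cap on its body, rad: 0 to 0.03 at the start, grows anticlockwise seen from above (unscrewing); a raised dark bar across the cap's top (along the body's x at 0) shows it. A sound cap turns to 0.13 (7 degrees) and stops (forcing it past 0.17, with about 2 N m, spoils it); a loose cap turns on past that as easily (0.03 N m). The cap stays where it is left.
- jar_3: squat sample jar: square clear body 36 x 36 x 38 mm with wide round white ribbed cap 34 mm in diameter, from 44 to 62 mm above the origin; origin at the centre of its underside, z up along its axis; about 0.14 kg; firm enough to be lifted by the cap. May be absent.
- jar_3_cap (a joint): angle of jar_3's cap on its body, rad: 0 to 0.03 at the start, grows anticlockwise seen from above (unscrewing); a raised dark bar across the cap's top (along the body's x at 0) shows it. A sound cap turns to 0.13 (7 degrees) and stops (forcing it past 0.17, with about 2 N m, spoils it); a loose cap turns on past that as easily (0.03 N m). The cap stays where it is left.
- bottle_1: tall sample bottle: square clear body 36 x 36 x 52 mm, narrow neck, round white ribbed cap 24 mm in diameter, from 66 to 86 mm above the origin; origin at the centre of its underside, z up along its axis; about 0.14 kg; firm enough to be lifted by the cap. May be absent.
- bottle_1_cap (a joint): angle of bottle_1's cap on its body, rad: 0 to 0.03 at the start, grows anticlockwise seen from above (unscrewing); a raised dark bar across the cap's top (along the body's x at 0) shows it. A sound cap turns to 0.13 (7 degrees) and stops (forcing it past 0.17, with about 2 N m, spoils it); a loose cap turns on past that as easily (0.03 N m). The cap stays where it is left.
- bottle_2: tall sample bottle: square clear body 36 x 36 x 52 mm, narrow neck, round white ribbed cap 24 mm in diameter, from 66 to 86 mm above the origin; origin at the centre of its underside, z up along its axis; about 0.14 kg; firm enough to be lifted by the cap. May be absent.
- bottle_2_cap (a joint): angle of bottle_2's cap on its body, rad: 0 to 0.03 at the start, grows anticlockwise seen from above (unscrewing); a raised dark bar across the cap's top (along the body's x at 0) shows it. A sound cap turns to 0.13 (7 degrees) and stops (forcing it past 0.17, with about 2 N m, spoils it); a loose cap turns on past that as easily (0.03 N m). The cap stays where it is left.
- bottle_3: tall sample bottle: square clear body 36 x 36 x 52 mm, narrow neck, round white ribbed cap 24 mm in diameter, from 66 to 86 mm above the origin; origin at the centre of its underside, z up along its axis; about 0.14 kg; firm enough to be lifted by the cap. May be absent.
- bottle_3_cap (a joint): angle of bottle_3's cap on its body, rad: 0 to 0.03 at the start, grows anticlockwise seen from above (unscrewing); a raised dark bar across the cap's top (along the body's x at 0) shows it. A sound cap turns to 0.13 (7 degrees) and stops (forcing it past 0.17, with about 2 N m, spoils it); a loose cap turns on past that as easily (0.03 N m). The cap stays where it is left.

How it is judged:
By the outcome, as a careful person would: the job done as asked, in the order asked, and still so for the second after the job is handed in, with the robot touching nothing.
Of jar_1, jar_2, jar_3, bottle_1, bottle_2, bottle_3 only 5 to 6 are there at a start; the rules pass over those that are not, and their reading is None.
At some moment in a run one of rework_tray, carrier may be knocked a few centimetres aside while the robot is not near it.
It also fails if it takes over 210 s, if anything falls off the work surface, if the arm or the gripper's body presses on something with over 40 N, if the wrist force passes 120 N, or if a joint passes its speed limit or range.

## Working session

There is one attempt and no reset: what is moved stays moved. The work goes in short steps, Python scripts to look and compute and a tool call to move; the robot and the scene stay as the last step left them, time stands still between calls to the robot, and variables do not carry over. Pictures are saved under pics/ and viewed, at most 14 in all, crops included, and the job is handed in when it is done.

Besides the shell and the picture viewer there is one more tool, called as name(argument=value, ...), one argument or row to a line, values as JSON. play_rows: Moves the arm, as the interface text tells. Its arguments: {"type":"object","properties":{"moves":{"type":"array","items":{"type":"array","items":{"type":"array","items":{"type":"number"}}}},"grip_force":{"type":"number"}},"required":["moves"]}

```bash
mkdir -p pics; ls
python3 - <<'E'
from station import r, eyes
import cv2
o=r.observe(); print(o, r.nose_length)
for n in("top","side"):
    i=eyes.camera_info(n); print(n,i)
    cv2.imwrite(f"pics/{n}0.png",cv2.resize(eyes.read_camera(n)[:,:,::-1],None,fx=1.5625,fy=1.5625,interpolation=cv2.INTER_CUBIC))
E
```

```text
pics
{'clock': 0.0, 'joint_pos': array([ 1.10750441,  0.42671631,  0.0738753 ,  1.60656285, -0.03411346,
        1.1108132 , -0.06709262]), 'qvel': array([-0.00167053, -0.00083519,  0.0015233 , -0.00013515, -0.00012006,
       -0.00032559, -0.001259  ]), 'joint_torque': array([ 2.34071718e-03, -9.49824500e+01,  3.76188576e+00, -4.63528526e+01,
        1.91760290e-02,  9.74440947e-03,  7.94296000e-06]), 'tool_pos': array([ 0.20820682, -0.64171248,  0.25564126]), 'tool_rot': array([-3.10182455e+00, -4.90615438e-01,  4.39914916e-04]), 'ft_force': array([ 0.60507174, -0.11005392, -0.56096286]), 'torque': array([ 0.00631104,  0.03492654, -0.01661575]), 'gripper_force': 0.0, 'opening': 0.08547717733160548} 0.025
top {'vertical_fov': 48.687415634572375, 'cx': 259.0234208877067, 'cy': 191.4330741079576, 'R': array([[ 0.02861284, -0.99948413,  0.01458706],
       [-0.98083505, -0.03088661, -0.19237627],
       [ 0.19272757, -0.00880307, -0.98121282]]), 't': array([-0.04143368,  0.49969492,  1.38622236])}
side {'vertical_fov': 45.85625660252062, 'cx': 254.63877722198703, 'cy': 187.47273500502968, 'R': array([[-0.99785862, -0.06392302, -0.01385709],
       [-0.0317686 ,  0.65884899, -0.75160413],
       [ 0.05717453, -0.74955444, -0.65946889]]), 't': array([0.47771084, 0.0802975 , 1.26567042])}
```

View pics/top0.png

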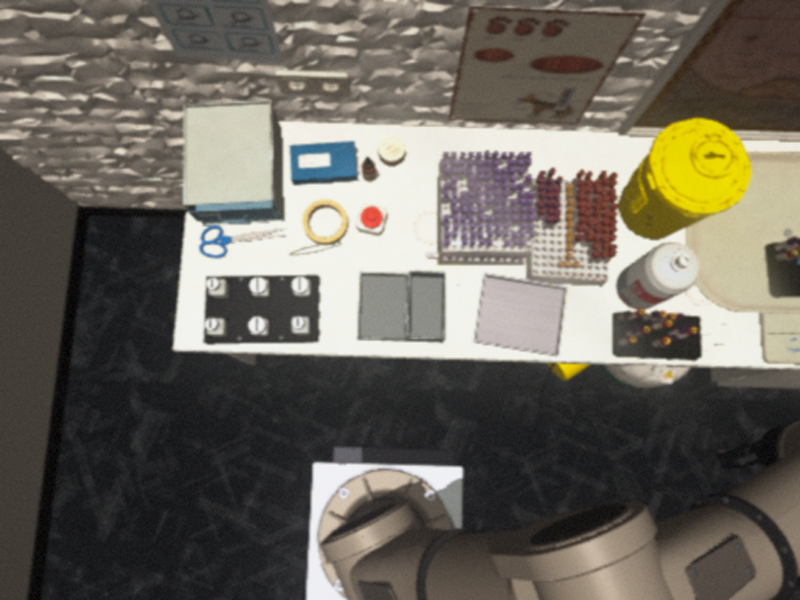

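View pics/side0.png

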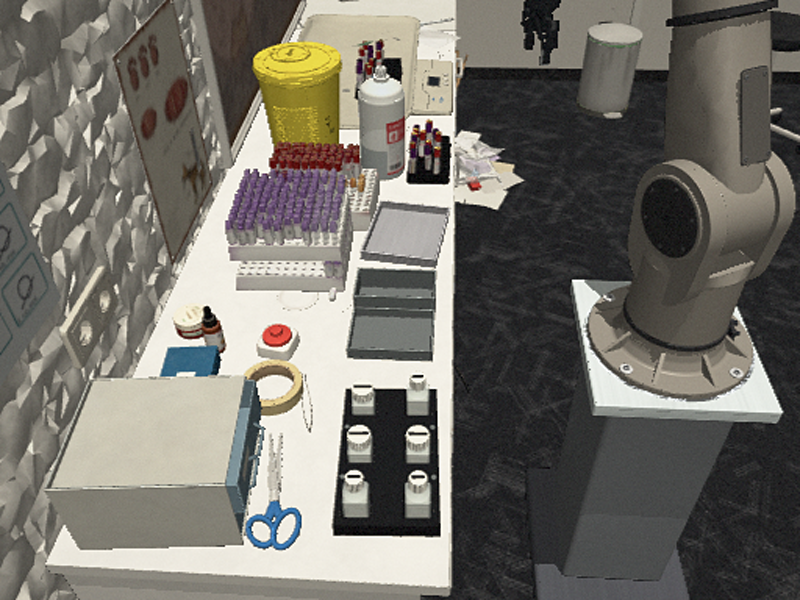

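Top picture: black rack at about (262,309), carrier at (402,306), tray at (520,314) (pixels of the 800x600 view). Side picture: six capped items in the rack. I'll take enlarged crops.

```bash
cat > h.py <<'E'
import numpy as np, cv2
from station import r, eyes
def cam(n):
    i=eyes.camera_info(n); f=192/np.tan(np.radians(i["vertical_fov"]/2))
    return f,i["cx"],i["cy"],np.array(i["R"]),np.array(i["t"])
def px2w(n,u,v,z):
    f,cx,cy,R,t=cam(n); d=R.T@np.array([(u-cx)/f,(v-cy)/f,1]); c=-R.T@t
    return c+d*(z-c[2])/d[2]
def w2px(n,X):
    f,cx,cy,R,t=cam(n); p=R@np.array(X)+t
    return np.array([f*p[0]/p[2]+cx,f*p[1]/p[2]+cy])
def crop(im,u0,v0,u1,v1,s,name):
    cv2.imwrite(name,cv2.resize(im[v0:v1,u0:u1,::-1],None,fx=s,fy=s,interpolation=cv2.INTER_CUBIC))
E
python3 - <<'E'
from h import *
t=eyes.read_camera("top"); s=eyes.read_camera("side")
crop(t,125,165,375,235,3.2,"pics/t1.png")
crop(s,205,230,290,350,5,"pics/s1.png")
E
```

```text
(no output)
```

View pics/t1.png

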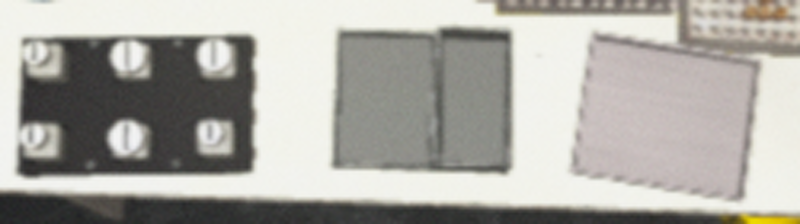

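View pics/s1.png

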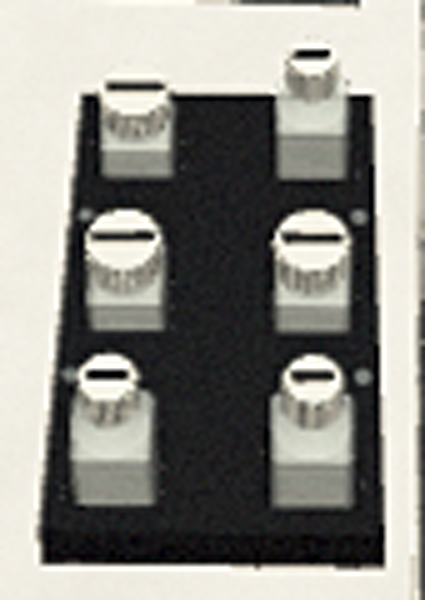

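Run:
```python
from h import *
np.set_printoptions(precision=4,suppress=True)
T=lambda x,y,z:px2w("top",x/3.2+125-.35,y/3.2+165-.35,z)
S=lambda x,y,z:px2w("side",x/5+205-.4,y/5+230-.4,z)
for n,t,s,z in [("A",(211,57),(136,87),.069),("B",(208,132),(311,54),.093),("C",(128,57),(123,236),.069),("D",(127,138),(310,237),.069),("E",(38,51),(107,375),.093),("F",(34,134),(313,377),.093)]:
    print(n,T(*t,z)[:2],S(*s,z)[:2])
print("rack top cam");[print(T(*p,.026)[:2]) for p in[(20,40),(255,38),(252,172),(18,172)]]
print("rack side");[print(S(*p,.026)[:2]) for p in[(82,95),(373,95),(384,535),(42,535)]]
print("carrier");[print(T(*p,z)[:2]) for p,z in[((338,30),.024),((512,30),.05),((510,172),.05),((333,168),.024),((435,30),.05),((438,168),.05)]]
V=lambda x,y,z:px2w("side",x/1.5625-.2,y/1.5625-.2,z)[:2]
print("side car");[print(V(*p,z)) for p,z in[((357,268),.05),((436,272),.05),((433,359),.024),((347,356),.024)]]
print("tray");[print(T(*p,.02)[:2]) for p in[(592,34),(760,60),(742,198),(572,172)]]
print("side tray");[print(V(*p,.02)) for p in[(376,203),(450,206),(438,266),(361,258)]]
```

```text
A [0.5201 0.2031] [0.5204 0.2008]
B [0.4371 0.1977] [0.4358 0.1967]
C [0.5173 0.2893] [0.5172 0.2901]
D [0.432  0.2843] [0.4322 0.2861]
E [0.5156 0.3764] [0.513  0.3804]
F [0.4296 0.3732] [0.4271 0.3767]
rack top cam
[0.5414 0.4159]
[0.5517 0.1637]
[0.4062 0.1591]
[0.3987 0.4056]
rack side
[0.5531 0.1701]
[0.4056 0.1624]
[0.3952 0.4081]
[0.5406 0.4163]
carrier
[0.5639 0.0747]
[ 0.5637 -0.112 ]
[ 0.4114 -0.1125]
[0.4134 0.0738]
[ 0.5611 -0.03  ]
[ 0.4133 -0.0373]
side car
[ 0.5635 -0.1105]
[ 0.4134 -0.1056]
[0.4132 0.0947]
[0.5599 0.0951]
tray
[ 0.5693 -0.2013]
[ 0.5461 -0.3842]
[ 0.395  -0.3622]
[ 0.4174 -0.1808]
side tray
[ 0.5515 -0.3747]
[ 0.3885 -0.3701]
[ 0.4102 -0.1607]
[ 0.5645 -0.1788]
```

Rack: centre ≈ (0.4747, 0.288), yaw ≈ 0.045, and both cameras agree within about 2 mm. A far-left is a jar, B far-right a bottle, C and D jars, E and F bottles. Moving the arm over now.

play_rows(
  moves=[
    [[0, 0, -0.027, 0.0242, 0.0292, 0.01, -1], [0, 0, -0.027, 0.0242, 0.0292, 0.01, -1], [0, 0, -0.027, 0.0242, 0.0292, 0.01, -1], [0, 0, -0.027, 0.0242, 0.0292, 0.01, -1], [0, 0, -0.027, 0.0242, 0.0292, 0.01, -1], [0, 0, -0.027, 0.0242, 0.0292, 0.01, -1], [0, 0, -0.027, 0.0242, 0.0292, 0.01, -1], [0, 0, -0.027, 0.0242, 0.0292, 0.01, -1], [0, 0, -0.027, 0.0242, 0.0292, 0.01, -1], [0, 0, -0.027, 0.0242, 0.0292, 0.01, -1]],
  ],
  grip_force=20,
)

```text
clock: 1.03
tool_pos: [0.4511, -0.3483, 0.3569]
tool_rot: [3.141, 0.067, 0.0]
ft_force: [0.6, -0.9, 0.1]
opening: 0.0853
gripper_force: 0.0
```

```bash
python3 -c "
from h import *
o=r.observe();print(o['tool_pos'],o['tool_rot'],o['joint_pos'],o['torque'],o['ft_force'])"
```

```text
[ 0.45108435 -0.34833981  0.35689672] [3.14073923e+00 6.65239702e-02 1.89272286e-04] [ 0.60345339  0.18152352 -0.0683408   1.71444145  0.01307496  1.24588698
 -0.99638044] [-0.04938491 -0.04404319 -0.0012698 ] [ 0.63662187 -0.92896057  0.11901167]
```

play_rows(
  moves=[
    [[0, 0, 0, -0.001, 0.039, 0, -1], [0, 0, 0, -0.001, 0.039, 0, -1], [0, 0, 0, -0.001, 0.039, 0, -1], [0, 0, 0, -0.001, 0.039, 0, -1], [0, 0, 0, -0.001, 0.039, 0, -1], [0, 0, 0, -0.001, 0.039, 0, -1], [0, 0, 0, -0.001, 0.039, 0, -1], [0, 0, 0, -0.001, 0.039, 0, -1], [0, 0, 0, -0.001, 0.039, 0, -1], [0, 0, 0, -0.001, 0.039, 0, -1], [0, 0, 0, -0.001, 0.039, 0, -1], [0, 0, 0, -0.001, 0.039, 0, -1]],
  ],
)

```text
clock: 2.03
tool_pos: [0.4377, 0.1198, 0.3565]
tool_rot: [3.141, 0.068, 0.001]
ft_force: [0.9, -0.7, 0.3]
opening: 0.0855
gripper_force: 0.0
```

play_rows(
  moves=[
    [[0, 0, 0, -0.001, 0.0192, -0.034, -1], [0, 0, 0, -0.001, 0.0192, -0.034, -1], [0, 0, 0, -0.001, 0.0192, -0.034, -1], [0, 0, 0, 0, 0.0192, -0.034, -1], [0, 0, 0, 0, 0, -0.034, -1], [0, 0, 0, 0, 0, 0, -1], [0, 0, 0, 0, 0, 0, -1], [0, 0, 0, 0, 0, 0, -1]],
  ],
)

```text
clock: 2.7
tool_pos: [0.4361, 0.1947, 0.1879]
tool_rot: [-3.141, -0.068, -0.002]
ft_force: [1.4, 0.4, 0.6]
opening: 0.0855
gripper_force: 0.0
```

```bash
cat > st.py <<'E'
from h import *
np.set_printoptions(precision=4,suppress=True)
o=r.observe();v=o['tool_rot'];a=np.linalg.norm(v)
print(o['clock'],o['tool_pos'],'yaw',2*np.arctan2(v[1],v[0]),v,'j',o['joint_pos'],'T',o['torque'],'F',o['ft_force'],o['opening'],o['gripper_force'])
E
python3 st.py
```

```text
2.7 [0.4361 0.1947 0.1879] yaw -6.2401186674838645 [-3.1405 -0.0676 -0.0017] j [-0.0207  0.2353 -0.5996  2.0777  0.1727  0.8748 -2.2463] T [-0.0292 -0.0306  0.0227] F [1.3549 0.3797 0.5769] 0.08545449935709877 0.0
```

play_rows(
  moves=[
    [[0, 0, 0, 0, 0.0015, -0.032, -1], [0, 0, 0, 0, 0, -0.032, -1], [0, 0, 0, 0, 0, -0.02, -1], [0, 0, 0, 0, 0, -0.01, -1], [0, 0, 0, 0, 0, 0, 1], [0, 0, 0, 0, 0, 0, 1], [0, 0, 0, 0, 0, 0, 1], [0, 0, 0, 0, 0, 0, 1], [0, 0, 0, 0, 0, 0, 1], [0, 0, 0, 0, 0, 0, 1], [0, 0, 0, 0, 0, 0, 1], [0, 0, 0, 0, 0, 0, 1]],
  ],
)

```text
clock: 3.7
tool_pos: [0.436, 0.1965, 0.0934]
tool_rot: [-3.141, -0.068, -0.003]
ft_force: [-1.0, -1.8, 11.6]
opening: 0.023
gripper_force: 21.5
```

```bash
python3 st.py
```

```text
3.7 [0.436  0.1965 0.0934] yaw -6.239633061456285 [-3.1405 -0.0684 -0.0028] j [-0.0938  0.3851 -0.5437  2.1496  0.315   0.681  -2.3793] T [-0.4126  0.1957  0.0202] F [-1.0309 -1.8031 11.6409] 0.02302195064772931 21.513327956199646
```

play_rows(
  moves=[
    [[0, 0, 0.03, 0, 0, 0, 1], [0, 0, 0.03, 0, 0, 0, 1], [0, 0, 0.03, 0, 0, 0, 1], [0, 0, 0.03, 0, 0, 0, 1], [0, 0, 0, 0, 0, 0, 1], [0, 0, 0, 0, 0, 0, 1]],
  ],
)

```text
clock: 4.2
tool_pos: [0.4361, 0.1964, 0.0934]
tool_rot: [-3.131, -0.257, -0.003]
ft_force: [-0.7, -2.9, 12.3]
opening: 0.0233
gripper_force: 21.6
```

```bash
python3 st.py
```

```text
4.2 [0.4361 0.1964 0.0934] yaw -6.119579992280983 [-3.1309 -0.2567 -0.0029] j [-0.0708  0.3902 -0.5711  2.1483  0.3319  0.6858 -2.2745] T [-0.3925  0.3069 -0.029 ] F [-0.6575 -2.9421 12.2989] 0.023289392827733194 21.60427898168564
```

play_rows(
  moves=[
    [[0, 0, 0.03, 0, 0, 0, 1], [0, 0, 0.03, 0, 0, 0, 1], [0, 0, 0, 0, 0, 0, 1], [0, 0, 0, 0, 0, 0, 1]],
  ],
)

```text
clock: 4.53
tool_pos: [0.4362, 0.1966, 0.0934]
tool_rot: [-3.122, -0.351, -0.003]
ft_force: [-1.0, -0.9, 11.2]
opening: 0.0233
gripper_force: 21.5
```

```bash
python3 st.py
```

```text
4.5333 [0.4362 0.1966 0.0934] yaw -6.059509329963539 [-3.1216 -0.3506 -0.0033] j [-0.0594  0.393  -0.5848  2.1475  0.3405  0.6881 -2.2222] T [-0.2452  0.0863  0.0039] F [-1.0017 -0.8771 11.2402] 0.023308765225023557 21.494330763816833
```

play_rows(
  moves=[
    [[0, 0, 0.03, 0, 0, 0, 1], [0, 0, 0.03, 0, 0, 0, 1], [0, 0, 0.03, 0, 0, 0, 1], [0, 0, 0, 0, 0, 0, 1], [0, 0, 0, 0, 0, 0, 1]],
  ],
)

```text
clock: 4.95
tool_pos: [0.4361, 0.1964, 0.0933]
tool_rot: [-3.103, -0.49, -0.003]
ft_force: [0.6, -1.0, 8.5]
opening: 0.0235
gripper_force: 21.4
```

```bash
python3 st.py
```

```text
4.95 [0.4361 0.1964 0.0933] yaw -5.9698786440507865 [-3.103  -0.4901 -0.0028] j [-0.0423  0.3974 -0.6052  2.1468  0.3534  0.6919 -2.1439] T [-0.3664 -0.0245 -0.1694] F [ 0.5575 -1.0405  8.4788] 0.023523848381365692 21.357239484786987
```

play_rows(
  moves=[
    [[0, 0, 0.03, 0, 0, 0, 1], [0, 0, 0.03, 0, 0, 0, 1], [0, 0, 0, 0, 0, 0, 1], [0, 0, 0, 0, 0, 0, 1]],
  ],
)

```text
clock: 5.28
tool_pos: [0.4361, 0.1963, 0.0931]
tool_rot: [-3.087, -0.583, -0.003]
ft_force: [1.2, -1.7, 5.7]
opening: 0.0234
gripper_force: 21.2
```

```bash
python3 st.py
```

```text
5.2833 [0.4361 0.1963 0.0931] yaw -5.910033971413651 [-3.0869 -0.5827 -0.0025] j [-0.0309  0.4005 -0.6188  2.1462  0.362   0.6944 -2.0918] T [-0.1592 -0.1252 -0.2892] F [ 1.1924 -1.7096  5.654 ] 0.023372735847571015 21.207350492477417
```

play_rows(
  moves=[
    [[0, 0, 0, 0, 0, 0, -1], [0, 0, 0, 0, 0, 0, -1], [0, 0, 0, 0, 0, 0, -1], [0, 0, 0, 0, 0, 0, -1], [0, 0, 0, 0, 0, 0.03, -1], [0, 0, -0.055, 0, 0, 0.03, -1], [0, 0, -0.055, -0.0015, 0.03, 0, -1], [0, 0, -0.055, -0.0015, 0.03, 0, -1], [0, 0, -0.055, -0.0015, 0.03, 0, -1], [0, 0, -0.055, 0, 0, -0.028, -1], [0, 0, -0.055, 0, 0, -0.028, -1], [0, 0, 0, 0, 0, 0, -1]],
  ],
)

```text
clock: 6.28
tool_pos: [0.4287, 0.2853, 0.0925]
tool_rot: [3.138, 0.066, -0.008]
ft_force: [-1.0, -0.4, -0.9]
opening: 0.0853
gripper_force: 0.0
```

play_rows(
  moves=[
    [[0, 0, 0, 0, 0, -0.014, -1], [0, 0, 0, 0, 0, -0.01, -1], [0, 0, 0, 0, 0, 0, -1], [0, 0, 0, 0, 0, 0, 1], [0, 0, 0, 0, 0, 0, 1], [0, 0, 0, 0, 0, 0, 1], [0, 0, 0, 0, 0, 0, 1], [0, 0, 0, 0, 0, 0, 1], [0, 0, 0, 0, 0, 0, 1], [0, 0, 0, 0, 0, 0, 1]],
  ],
)

```text
clock: 7.12
tool_pos: [0.4312, 0.2863, 0.073]
tool_rot: [-3.141, -0.069, -0.001]
ft_force: [-1.4, -1.4, 8.0]
opening: 0.0328
gripper_force: 21.1
```

```bash
python3 st.py
```

```text
7.1167 [0.4312 0.2863 0.073 ] yaw -6.239553163989781 [-3.1407 -0.0685 -0.0015] j [-0.2564  0.4769 -0.5514  2.074   0.3882  0.6899 -2.589 ] T [-0.4242  0.2357  0.0072] F [-1.3687 -1.4034  7.9977] 0.03281477868747666 21.128482818603516
```

play_rows(
  moves=[
    [[0, 0, 0.03, 0, 0, 0, 1], [0, 0, 0.03, 0, 0, 0, 1], [0, 0, 0.03, 0, 0, 0, 1], [0, 0, 0.03, 0, 0, 0, 1], [0, 0, 0, 0, 0, 0, 1], [0, 0, 0, 0, 0, 0, 1]],
  ],
)

```text
clock: 7.62
tool_pos: [0.4312, 0.2862, 0.073]
tool_rot: [3.131, 0.257, 0.001]
ft_force: [-1.2, -3.2, 8.4]
opening: 0.0334
gripper_force: 21.3
```

```bash
python3 st.py
```

```text
7.6167 [0.4312 0.2862 0.073 ] yaw 0.16378127429495018 [3.131  0.257  0.0015] j [-0.2335  0.483  -0.5798  2.0727  0.4088  0.6967 -2.4866] T [-0.5435  0.2486  0.0632] F [-1.2197 -3.1852  8.4031] 0.03336873964910237 21.273206770420074
```

play_rows(
  moves=[
    [[0, 0, 0.03, 0, 0, 0, 1], [0, 0, 0.03, 0, 0, 0, 1], [0, 0, 0, 0, 0, 0, 1], [0, 0, 0, 0, 0, 0, 1]],
  ],
)

```text
clock: 7.95
tool_pos: [0.4312, 0.2862, 0.073]
tool_rot: [3.122, 0.351, 0.001]
ft_force: [-1.4, -2.8, 8.8]
opening: 0.0331
gripper_force: 21.3
```

```bash
python3 st.py
```

```text
7.95 [0.4312 0.2862 0.073 ] yaw 0.2237731696152115 [3.1218 0.3508 0.0014] j [-0.2222  0.4863 -0.594   2.072   0.419   0.7002 -2.4356] T [-0.6123  0.2332 -0.0021] F [-1.4286 -2.7952  8.8342] 0.03306382009221849 21.29187762737274
```

play_rows(
  moves=[
    [[0, 0, 0.03, 0, 0, 0, 1], [0, 0, 0.03, 0, 0, 0, 1], [0, 0, 0.03, 0, 0, 0, 1], [0, 0, 0, 0, 0, 0, 1], [0, 0, 0, 0, 0, 0, 1]],
  ],
)

```text
clock: 8.37
tool_pos: [0.4312, 0.2861, 0.073]
tool_rot: [3.103, 0.491, 0.001]
ft_force: [-1.1, -3.5, 8.9]
opening: 0.0332
gripper_force: 21.3
```

```bash
python3 st.py
```

```text
8.3667 [0.4312 0.2861 0.073 ] yaw 0.3138113563195556 [3.1027 0.4909 0.0014] j [-0.2054  0.4913 -0.6151  2.0711  0.4345  0.7056 -2.3589] T [-0.6517  0.1725  0.0155] F [-1.1077 -3.5469  8.9043] 0.03320769149781284 21.32358580827713
```

play_rows(
  moves=[
    [[0, 0, 0.03, 0, 0, 0, 1], [0, 0, 0.03, 0, 0, 0, 1], [0, 0, 0, 0, 0, 0, 1], [0, 0, 0, 0, 0, 0, 1]],
  ],
)

```text
clock: 8.7
tool_pos: [0.4313, 0.286, 0.073]
tool_rot: [3.087, 0.583, 0.001]
ft_force: [-0.8, -3.5, 9.7]
opening: 0.0332
gripper_force: 21.3
```

```bash
python3 st.py
```

```text
8.7 [0.4313 0.286  0.073 ] yaw 0.37360568436812236 [3.0865 0.5834 0.0014] j [-0.1941  0.4948 -0.6291  2.0705  0.4448  0.7093 -2.3079] T [-0.7558  0.1419  0.1048] F [-0.7658 -3.4674  9.7023] 0.03320297995431172 21.339147984981537
```

play_rows(
  moves=[
    [[0, 0, 0.04, 0, 0, 0, 1], [0, 0, 0.04, 0, 0, 0, 1], [0, 0, 0.04, 0, 0, 0, 1], [0, 0, 0.04, 0, 0, 0, 1], [0, 0, 0.04, 0, 0, 0, 1], [0, 0, 0.04, 0, 0, 0, 1], [0, 0, 0, 0, 0, 0, 1], [0, 0, 0, 0, 0, 0, 1]],
  ],
)

```text
clock: 9.37
tool_pos: [0.4314, 0.2859, 0.073]
tool_rot: [2.994, 0.949, 0.001]
ft_force: [-0.4, -3.9, 10.4]
opening: 0.0333
gripper_force: 21.4
```

```bash
python3 st.py
```

```text
9.3667 [0.4314 0.2859 0.073 ] yaw 0.6135733032645837 [2.9942 0.9485 0.0014] j [-0.1499  0.5098 -0.6852  2.068   0.4861  0.7251 -2.1032] T [-0.9425  0.0086  0.0382] F [-0.4397 -3.8769 10.3814] 0.033258026983148156 21.410230100154877
```

play_rows(
  moves=[
    [[0, 0, 0, 0, 0, 0, -1], [0, 0, 0, 0, 0, 0, -1], [0, 0, 0, 0, 0, 0, -1], [0, 0, 0, 0, 0, 0, -1], [0, 0, 0, 0, 0, 0.025, -1], [0, 0, 0, 0, 0, 0.025, -1], [0, 0, -0.1, 0.0288, 0.0013, 0, -1], [0, 0, -0.1, 0.0288, 0.0013, 0, -1], [0, 0, -0.1, 0.0288, 0.0013, 0, -1], [0, 0, -0.09, 0, 0, 0, -1], [0, 0, -0.09, 0, 0, 0, -1], [0, 0, -0.09, 0, 0, 0, -1]],
  ],
)

```text
clock: 10.37
tool_pos: [0.5174, 0.2902, 0.122]
tool_rot: [-3.141, -0.061, 0.001]
ft_force: [0.2, 0.3, 0.1]
opening: 0.0856
gripper_force: 0.0
```

play_rows(
  moves=[
    [[0, 0, 0, 0, 0, -0.02, -1], [0, 0, 0, 0, 0, -0.02, -1], [0, 0, 0, 0, 0, -0.01, -1], [0, 0, 0, 0, 0, 0, 1], [0, 0, 0, 0, 0, 0, 1], [0, 0, 0, 0, 0, 0, 1], [0, 0, 0, 0, 0, 0, 1], [0, 0, 0, 0, 0, 0, 1], [0, 0, 0, 0, 0, 0, 1], [0, 0, 0, 0, 0, 0, 1]],
  ],
)

```text
clock: 11.2
tool_pos: [0.5177, 0.2904, 0.0733]
tool_rot: [-3.14, -0.068, -0.002]
ft_force: [-1.3, -1.6, 6.2]
opening: 0.0329
gripper_force: 21.7
```

```bash
python3 st.py
```

```text
11.2 [0.5177 0.2904 0.0733] yaw -6.239624279088088 [-3.1403 -0.0684 -0.0022] j [-0.2056  0.5711 -0.5347  1.9041  0.406   0.7733 -2.4932] T [-0.1644  0.183  -0.0077] F [-1.3152 -1.5992  6.1883] 0.03287839702283595 21.71197146177292
```

play_rows(
  moves=[
    [[0, 0, 0.03, 0, 0, 0, 1], [0, 0, 0.03, 0, 0, 0, 1], [0, 0, 0.03, 0, 0, 0, 1], [0, 0, 0.03, 0, 0, 0, 1], [0, 0, 0, 0, 0, 0, 1], [0, 0, 0, 0, 0, 0, 1]],
  ],
)

```text
clock: 11.7
tool_pos: [0.5178, 0.2904, 0.0733]
tool_rot: [-3.131, -0.257, -0.002]
ft_force: [-0.1, -0.9, 6.8]
opening: 0.0332
gripper_force: 21.7
```

```bash
python3 st.py
```

```text
11.7 [0.5178 0.2904 0.0733] yaw -6.119474695586003 [-3.1306 -0.2568 -0.0024] j [-0.1843  0.5777 -0.5632  1.9027  0.4278  0.7806 -2.3907] T [-0.1454  0.0831  0.0349] F [-0.0913 -0.8934  6.8361] 0.03317188282048362 21.74000233411789
```

play_rows(
  moves=[
    [[0, 0, 0.03, 0, 0, 0, 1], [0, 0, 0.03, 0, 0, 0, 1], [0, 0, 0, 0, 0, 0, 1], [0, 0, 0, 0, 0, 0, 1]],
  ],
)

```text
clock: 12.03
tool_pos: [0.5179, 0.2904, 0.0733]
tool_rot: [-3.121, -0.35, -0.003]
ft_force: [0.7, -0.6, 5.5]
opening: 0.0329
gripper_force: 21.7
```

```bash
python3 st.py
```

```text
12.0333 [0.5179 0.2904 0.0733] yaw -6.059739391146372 [-3.1214 -0.3502 -0.0026] j [-0.1738  0.5812 -0.5772  1.902   0.4385  0.7842 -2.3396] T [-0.0728 -0.0483 -0.1722] F [ 0.6557 -0.5562  5.4836] 0.032903936911201734 21.71158879995346
```

play_rows(
  moves=[
    [[0, 0, 0.03, 0, 0, 0, 1], [0, 0, 0.02, 0, 0, 0, 1], [0, 0, 0, 0, 0, 0, 1], [0, 0, 0, 0, 0, 0, 1]],
  ],
)

```text
clock: 12.37
tool_pos: [0.5176, 0.2901, 0.0732]
tool_rot: [3.112, 0.427, 0.001]
ft_force: [-2.1, -2.1, 8.9]
opening: 0.0327
gripper_force: 21.9
```

```bash
python3 st.py
```

```text
12.3667 [0.5176 0.2901 0.0732] yaw 0.27294748150729664 [3.1124 0.4274 0.0014] j [-0.1652  0.584  -0.5887  1.9018  0.4472  0.7881 -2.2972] T [-0.5192  0.4326 -0.425 ] F [-2.1396 -2.0841  8.8859] 0.032673709810029386 21.908029317855835
```

play_rows(
  moves=[
    [[0, 0, 0, 0, 0, 0, -1], [0, 0, 0, 0, 0, 0, -1], [0, 0, 0, 0, 0, 0, -1], [0, 0, 0, 0, 0, 0, -1], [0, 0, 0, 0, 0, 0.025, -1], [0, 0, 0, 0, 0, 0.025, -1], [0, 0, -0.06, 0.0013, -0.03, 0, -1], [0, 0, -0.06, 0.0013, -0.03, 0, -1], [0, 0, -0.06, 0.0013, -0.03, 0, -1], [0, 0, -0.05, 0, 0, 0, -1], [0, 0, 0, 0, 0, 0, -1]],
  ],
)

```text
clock: 13.28
tool_pos: [0.5215, 0.1982, 0.1224]
tool_rot: [3.14, 0.06, 0.001]
ft_force: [0.6, 1.1, 0.1]
opening: 0.0854
gripper_force: 0.0
```

play_rows(
  moves=[
    [[0, 0, 0, 0, 0, -0.02, -1], [0, 0, 0, 0, 0, -0.02, -1], [0, 0, 0, 0, 0, -0.01, -1], [0, 0, 0, 0, 0, 0, 1], [0, 0, 0, 0, 0, 0, 1], [0, 0, 0, 0, 0, 0, 1], [0, 0, 0, 0, 0, 0, 1], [0, 0, 0, 0, 0, 0, 1], [0, 0, 0, 0, 0, 0, 1], [0, 0, 0, 0, 0, 0, 1]],
  ],
)

```text
clock: 14.12
tool_pos: [0.5217, 0.2005, 0.0732]
tool_rot: [-3.14, -0.069, -0.002]
ft_force: [-0.9, -0.5, 7.9]
opening: 0.0336
gripper_force: 22.0
```

```bash
python3 st.py
```

```text
14.1167 [0.5217 0.2005 0.0732] yaw -6.2394621103255945 [-3.1403 -0.0687 -0.0023] j [-0.0521  0.5271 -0.5389  1.9833  0.3963  0.7334 -2.3571] T [0.0008 0.1975 0.0334] F [-0.8627 -0.4501  7.8812] 0.03357685995697221 21.963920295238495
```

play_rows(
  moves=[
    [[0, 0, 0.03, 0, 0, 0, 1], [0, 0, 0.03, 0, 0, 0, 1], [0, 0, 0.03, 0, 0, 0, 1], [0, 0, 0.03, 0, 0, 0, 1], [0, 0, 0, 0, 0, 0, 1], [0, 0, 0, 0, 0, 0, 1]],
  ],
)

```text
clock: 14.62
tool_pos: [0.5216, 0.2004, 0.0732]
tool_rot: [-3.131, -0.257, -0.002]
ft_force: [-1.3, -0.7, 7.3]
opening: 0.0332
gripper_force: 22.0
```

```bash
python3 st.py
```

```text
14.6167 [0.5216 0.2004 0.0732] yaw -6.1192376990445725 [-3.1307 -0.2572 -0.0022] j [-0.0299  0.5334 -0.5674  1.9821  0.4176  0.7405 -2.2548] T [-0.0711  0.2979  0.0395] F [-1.3261 -0.7391  7.3169] 0.033232695820430785 22.023780941963196
```

play_rows(
  moves=[
    [[0, 0, 0.03, 0, 0, 0, 1], [0, 0, 0.03, 0, 0, 0, 1], [0, 0, 0, 0, 0, 0, 1], [0, 0, 0, 0, 0, 0, 1]],
  ],
)

```text
clock: 14.95
tool_pos: [0.5219, 0.2005, 0.0732]
tool_rot: [-3.121, -0.351, -0.003]
ft_force: [0.5, -0.5, 6.1]
opening: 0.0328
gripper_force: 21.9
```

```bash
python3 st.py
```

```text
14.95 [0.5219 0.2005 0.0732] yaw -6.059374509569716 [-3.1214 -0.3508 -0.0029] j [-0.019   0.5369 -0.5815  1.9812  0.4283  0.7438 -2.2037] T [ 0.0822 -0.0316  0.0285] F [ 0.4744 -0.4831  6.1014] 0.03276794232468937 21.8607696890831
```

play_rows(
  moves=[
    [[0, 0, 0.03, 0, 0, 0, 1], [0, 0, 0.03, 0, 0, 0, 1], [0, 0, 0, 0, 0, 0, 1], [0, 0, 0, 0, 0, 0, 1]],
  ],
)

```text
clock: 15.28
tool_pos: [0.5215, 0.2001, 0.0731]
tool_rot: [3.11, 0.444, 0.001]
ft_force: [-2.3, -1.1, 7.6]
opening: 0.0332
gripper_force: 22.1
```

```bash
python3 st.py
```

```text
15.2833 [0.5215 0.2001 0.0731] yaw 0.2833456701018906 [3.11   0.4436 0.0015] j [-0.0081  0.5402 -0.5955  1.981   0.4386  0.7482 -2.1528] T [-0.3924  0.4878 -0.306 ] F [-2.3407 -1.069   7.5916] 0.03319291167578012 22.083696126937866
```

play_rows(
  moves=[
    [[0, 0, 0.03, 0, 0, 0, 1], [0, 0, 0.02, 0, 0, 0, 1], [0, 0, 0, 0, 0, 0, 1], [0, 0, 0, 0, 0, 0, 1]],
  ],
)

```text
clock: 15.62
tool_pos: [0.5215, 0.2001, 0.073]
tool_rot: [3.098, 0.521, 0.001]
ft_force: [-1.5, -1.8, 7.1]
opening: 0.0334
gripper_force: 22.2
```

```bash
python3 st.py
```

```text
15.6167 [0.5215 0.2001 0.073 ] yaw 0.333475776003526 [3.0979 0.5214 0.0013] j [ 0.0008  0.5434 -0.6072  1.9805  0.4475  0.7513 -2.1101] T [-0.4459  0.4527 -0.4675] F [-1.5079 -1.7533  7.148 ] 0.033442768876878394 22.16277927160263
```

play_rows(
  moves=[
    [[0, 0, 0, 0, 0, 0, -1], [0, 0, 0, 0, 0, 0, -1], [0, 0, 0, 0, 0, 0, -1], [0, 0, 0, 0, 0, 0, -1], [0, 0, 0, 0, 0, 0.033, -1], [0, 0, 0, 0, 0, 0.033, -1], [0, 0, -0.02, -0.0013, 0.03, 0.017, -1], [0, 0, -0.02, -0.0013, 0.03, 0, -1], [0, 0, -0.02, -0.0013, 0.03, 0, -1], [0, 0, -0.02, -0.0013, 0.03, 0, -1], [0, 0, -0.02, -0.0013, 0.03, 0, -1], [0, 0, -0.03, -0.0013, 0.03, 0, -1]],
  ],
)

```text
clock: 16.62
tool_pos: [0.5131, 0.3815, 0.1552]
tool_rot: [3.125, 0.318, -0.0]
ft_force: [-0.0, 0.7, 0.4]
opening: 0.0852
gripper_force: 0.0
```

play_rows(
  moves=[
    [[0, 0, 0, 0, 0, 0, -1], [0, 0, 0, 0, 0, -0.03, -1], [0, 0, 0, 0, 0, -0.02, -1], [0, 0, 0, 0, 0, -0.013, -1], [0, 0, 0, 0, 0, 0, 1], [0, 0, 0, 0, 0, 0, 1], [0, 0, 0, 0, 0, 0, 1], [0, 0, 0, 0, 0, 0, 1], [0, 0, 0, 0, 0, 0, 1], [0, 0, 0, 0, 0, 0, 1], [0, 0, 0, 0, 0, 0, 1], [0, 0, 0, 0, 0, 0, 1]],
  ],
)

```text
clock: 17.62
tool_pos: [0.5139, 0.3804, 0.0934]
tool_rot: [-3.125, -0.319, -0.002]
ft_force: [-0.5, -1.9, 7.2]
opening: 0.0234
gripper_force: 21.6
```

```bash
python3 st.py
```

```text
17.6167 [0.5139 0.3804 0.0934] yaw -6.079758949591071 [-3.1247 -0.3189 -0.0024] j [-0.2947  0.6186 -0.6007  1.7846  0.4421  0.8745 -2.4653] T [-0.2685  0.0914  0.0046] F [-0.5043 -1.9068  7.1661] 0.023422014252398437 21.618907749652863
```

play_rows(
  moves=[
    [[0, 0, 0.03, 0, 0, 0, 1], [0, 0, 0.03, 0, 0, 0, 1], [0, 0, 0.03, 0, 0, 0, 1], [0, 0, 0.03, 0, 0, 0, 1], [0, 0, 0, 0, 0, 0, 1], [0, 0, 0, 0, 0, 0, 1]],
  ],
)

```text
clock: 18.12
tool_pos: [0.5139, 0.3804, 0.0934]
tool_rot: [-3.1, -0.506, -0.002]
ft_force: [0.4, -1.3, 6.7]
opening: 0.023
gripper_force: 21.7
```

```bash
python3 st.py
```

```text
18.1167 [0.5139 0.3804 0.0934] yaw -5.959577513250976 [-3.1    -0.506  -0.0024] j [-0.2753  0.626  -0.6283  1.7833  0.4629  0.8824 -2.3611] T [-0.2769  0.0652  0.0137] F [ 0.3998 -1.3179  6.7161] 0.02295174442545113 21.701673567295074
```

play_rows(
  moves=[
    [[0, 0, 0.03, 0, 0, 0, 1], [0, 0, 0.03, 0, 0, 0, 1], [0, 0, 0, 0, 0, 0, 1], [0, 0, 0, 0, 0, 0, 1]],
  ],
)

```text
clock: 18.45
tool_pos: [0.5139, 0.3804, 0.0934]
tool_rot: [-3.084, -0.599, -0.002]
ft_force: [-0.6, -1.1, 6.9]
opening: 0.0232
gripper_force: 21.7
```

```bash
python3 st.py
```

```text
18.45 [0.5139 0.3804 0.0934] yaw -5.899511844460923 [-3.0835 -0.5989 -0.0023] j [-0.2659  0.6298 -0.642   1.7828  0.4732  0.8865 -2.309 ] T [-0.3246  0.1219  0.0411] F [-0.5692 -1.0551  6.8633] 0.023212178490794454 21.704767048358917
```

play_rows(
  moves=[
    [[0, 0, 0.03, 0, 0, 0, 1], [0, 0, 0.03, 0, 0, 0, 1], [0, 0, 0, 0, 0, 0, 1], [0, 0, 0, 0, 0, 0, 1]],
  ],
)

```text
clock: 18.78
tool_pos: [0.5139, 0.3804, 0.0934]
tool_rot: [-3.064, -0.691, -0.002]
ft_force: [-0.3, -1.8, 7.2]
opening: 0.0232
gripper_force: 21.7
```

```bash
python3 st.py
```

```text
18.7833 [0.5139 0.3804 0.0934] yaw -5.839524846694518 [-3.0642 -0.6911 -0.0024] j [-0.2565  0.6337 -0.6556  1.7822  0.4836  0.8906 -2.257 ] T [-0.3094  0.1079  0.0289] F [-0.2583 -1.7729  7.2168] 0.023180539073571375 21.710088551044464
```

play_rows(
  moves=[
    [[0, 0, 0.03, 0, 0, 0, 1], [0, 0, 0.03, 0, 0, 0, 1], [0, 0, 0, 0, 0, 0, 1], [0, 0, 0, 0, 0, 0, 1]],
  ],
)

```text
clock: 19.12
tool_pos: [0.5139, 0.3804, 0.0934]
tool_rot: [-3.042, -0.783, -0.002]
ft_force: [-0.6, -0.8, 7.6]
opening: 0.0233
gripper_force: 21.7
```

```bash
python3 st.py
```

```text
19.1167 [0.5139 0.3804 0.0934] yaw -5.779573309053808 [-3.0422 -0.7826 -0.0025] j [-0.2472  0.6376 -0.6692  1.7816  0.4939  0.8947 -2.2049] T [-0.3527  0.0764  0.0292] F [-0.5679 -0.7969  7.6471] 0.023334414973760487 21.715750694274902
```

play_rows(
  moves=[
    [[0, 0, 0.04, 0, 0, 0, 1], [0, 0, 0.04, 0, 0, 0, 1], [0, 0, 0.05, 0, 0, 0, 1], [0, 0, 0.05, 0, 0, 0, 1], [0, 0, 0.05, 0, 0, 0, 1], [0, 0, 0.04, 0, 0, 0, 1], [0, 0, 0, 0, 0, 0, 1], [0, 0, 0, 0, 0, 0, 1]],
  ],
)

```text
clock: 19.78
tool_pos: [0.5139, 0.3804, 0.0934]
tool_rot: [-2.909, -1.185, -0.002]
ft_force: [-1.1, -2.9, 7.9]
opening: 0.0236
gripper_force: 21.8
```

```bash
python3 st.py
```

```text
19.7833 [0.5139 0.3804 0.0934] yaw -5.509526072404489 [-2.9093 -1.1851 -0.0024] j [-0.2063  0.6568 -0.7298  1.7791  0.5402  0.9148 -1.9698] T [-0.3291  0.0744  0.0208] F [-1.0724 -2.9492  7.8904] 0.023574525231591335 21.75477772951126
```

play_rows(
  moves=[
    [[0, 0, 0, 0, 0, 0, -1], [0, 0, 0, 0, 0, 0, -1], [0, 0, 0, 0, 0, 0, -1], [0, 0, 0, 0, 0, 0, -1], [0, 0, 0, 0, 0, 0.025, -1], [0, 0, 0, 0, 0, 0.025, -1], [0, 0, -0.09, -0.0287, -0.0015, 0, -1], [0, 0, -0.09, -0.0287, -0.0015, 0, -1], [0, 0, -0.09, -0.0287, -0.0015, 0, -1], [0, 0, -0.09, 0, 0, 0, -1], [0, 0, -0.08, 0, 0, 0, -1], [0, 0, -0.08, 0, 0, 0, -1]],
  ],
)

```text
clock: 20.78
tool_pos: [0.4268, 0.3757, 0.1426]
tool_rot: [3.117, 0.392, 0.001]
ft_force: [0.6, -0.4, 0.6]
opening: 0.0855
gripper_force: 0.0
```

play_rows(
  moves=[
    [[0, 0, 0, 0, 0, -0.02, -1], [0, 0, 0, 0, 0, -0.02, -1], [0, 0, 0, 0, 0, -0.01, -1], [0, 0, 0, 0, 0, 0, -1], [0, 0, 0, 0, 0, 0, 1], [0, 0, 0, 0, 0, 0, 1], [0, 0, 0, 0, 0, 0, 1], [0, 0, 0, 0, 0, 0, 1], [0, 0, 0, 0, 0, 0, 1], [0, 0, 0, 0, 0, 0, 1], [0, 0, 0, 0, 0, 0, 1], [0, 0, 0, 0, 0, 0, 1]],
  ],
)

```text
clock: 21.78
tool_pos: [0.4275, 0.376, 0.0929]
tool_rot: [-3.116, -0.397, -0.001]
ft_force: [-0.1, -1.4, 7.0]
opening: 0.0231
gripper_force: 21.6
```

```bash
python3 st.py
```

```text
21.7833 [0.4275 0.376  0.0929] yaw -6.029453573930638 [-3.1159 -0.3974 -0.0014] j [-0.3215  0.5367 -0.651   1.9454  0.445   0.8044 -2.5374] T [-0.1496  0.0975  0.0216] F [-0.1002 -1.4265  7.0175] 0.02307018300414836 21.575791239738464
```

play_rows(
  moves=[
    [[0, 0, 0.03, 0, 0, 0, 1], [0, 0, 0.03, 0, 0, 0, 1], [0, 0, 0.03, 0, 0, 0, 1], [0, 0, 0.03, 0, 0, 0, 1], [0, 0, 0, 0, 0, 0, 1], [0, 0, 0, 0, 0, 0, 1]],
  ],
)

```text
clock: 22.28
tool_pos: [0.4275, 0.3759, 0.0928]
tool_rot: [-3.087, -0.584, -0.001]
ft_force: [-0.4, -1.2, 8.2]
opening: 0.0231
gripper_force: 21.6
```

```bash
python3 st.py
```

```text
22.2833 [0.4275 0.3759 0.0928] yaw -5.90927762015601 [-3.0865 -0.5839 -0.0013] j [-0.3007  0.5445 -0.6789  1.9442  0.4651  0.8122 -2.4337] T [-0.27    0.1178  0.017 ] F [-0.4095 -1.1676  8.1929] 0.023058884117282373 21.622121930122375
```

play_rows(
  moves=[
    [[0, 0, 0.03, 0, 0, 0, 1], [0, 0, 0.03, 0, 0, 0, 1], [0, 0, 0, 0, 0, 0, 1], [0, 0, 0, 0, 0, 0, 1]],
  ],
)

```text
clock: 22.62
tool_pos: [0.4275, 0.3759, 0.0928]
tool_rot: [-3.068, -0.676, -0.001]
ft_force: [0.1, -1.5, 7.7]
opening: 0.0231
gripper_force: 21.6
```

```bash
python3 st.py
```

```text
22.6167 [0.4275 0.3759 0.0928] yaw -5.849296417411081 [-3.0677 -0.6762 -0.0013] j [-0.2905  0.5485 -0.6926  1.9436  0.4751  0.8162 -2.382 ] T [-0.2757  0.0635  0.0186] F [ 0.1296 -1.4845  7.6689] 0.023051348806860317 21.632937490940094
```

play_rows(
  moves=[
    [[0, 0, 0.03, 0, 0, 0, 1], [0, 0, 0.03, 0, 0, 0, 1], [0, 0, 0, 0, 0, 0, 1], [0, 0, 0, 0, 0, 0, 1]],
  ],
)

```text
clock: 22.95
tool_pos: [0.4276, 0.3758, 0.0929]
tool_rot: [-3.046, -0.768, -0.001]
ft_force: [-0.6, -0.6, 8.1]
opening: 0.0228
gripper_force: 21.6
```

```bash
python3 st.py
```

```text
22.95 [0.4276 0.3758 0.0929] yaw -5.78935418789714 [-3.0461 -0.7678 -0.0013] j [-0.2803  0.5526 -0.7064  1.943   0.4851  0.8204 -2.3302] T [-0.3212  0.0265 -0.0719] F [-0.635  -0.6484  8.1156] 0.022773611506582372 21.6436305642128
```

play_rows(
  moves=[
    [[0, 0, 0.03, 0, 0, 0, 1], [0, 0, 0.03, 0, 0, 0, 1], [0, 0, 0, 0, 0, 0, 1], [0, 0, 0, 0, 0, 0, 1]],
  ],
)

```text
clock: 23.28
tool_pos: [0.4276, 0.3758, 0.0928]
tool_rot: [-3.022, -0.859, -0.001]
ft_force: [0.4, -1.9, 7.9]
opening: 0.0231
gripper_force: 21.7
```

```bash
python3 st.py
```

```text
23.2833 [0.4276 0.3758 0.0928] yaw -5.729451218284984 [-3.0219 -0.8587 -0.0013] j [-0.2702  0.5568 -0.72    1.9425  0.4951  0.8245 -2.2785] T [-0.3623  0.0523  0.0234] F [ 0.4321 -1.8524  7.8814] 0.023119473837299644 21.653056740760803
```

play_rows(
  moves=[
    [[0, 0, 0.03, 0, 0, 0, 1], [0, 0, 0.03, 0, 0, 0, 1], [0, 0, 0, 0, 0, 0, 1], [0, 0, 0, 0, 0, 0, 1]],
  ],
)

```text
clock: 23.62
tool_pos: [0.4276, 0.3757, 0.0928]
tool_rot: [2.995, 0.949, 0.001]
ft_force: [-0.6, -2.0, 7.8]
opening: 0.0231
gripper_force: 21.7
```

```bash
python3 st.py
```

```text
23.6167 [0.4276 0.3757 0.0928] yaw 0.6137214677874103 [2.9948 0.949  0.0012] j [-0.2602  0.5611 -0.7337  1.942   0.5052  0.8289 -2.2267] T [-0.427  -0.006   0.0612] F [-0.6401 -2.0084  7.843 ] 0.023080725252638535 21.661767661571503
```

play_rows(
  moves=[
    [[0, 0, 0.03, 0, 0, 0, 1], [0, 0, 0.03, 0, 0, 0, 1], [0, 0, 0, 0, 0, 0, 1], [0, 0, 0, 0, 0, 0, 1]],
  ],
)

```text
clock: 23.95
tool_pos: [0.4277, 0.3758, 0.0929]
tool_rot: [2.965, 1.038, 0.001]
ft_force: [-0.3, -1.7, 7.6]
opening: 0.0236
gripper_force: 21.7
```

```bash
python3 st.py
```

```text
23.95 [0.4277 0.3758 0.0929] yaw 0.6737224074546704 [2.965  1.0384 0.0014] j [-0.2503  0.5655 -0.7474  1.9413  0.5153  0.8333 -2.1749] T [-0.4122 -0.067   0.0162] F [-0.3232 -1.7201  7.6144] 0.023573486292801593 21.66984647512436
```

play_rows(
  moves=[
    [[0, 0, 0.04, 0, 0, 0, 1], [0, 0, 0.04, 0, 0, 0, 1], [0, 0, 0.04, 0, 0, 0, 1], [0, 0, 0.03, 0, 0, 0, 1], [0, 0, 0, 0, 0, 0, 1], [0, 0, 0, 0, 0, 0, 1]],
  ],
)

```text
clock: 24.45
tool_pos: [0.4277, 0.3757, 0.0929]
tool_rot: [2.879, 1.257, 0.001]
ft_force: [0.2, -1.8, 8.8]
opening: 0.0235
gripper_force: 21.7
```

play_rows(
  moves=[
    [[0, 0, 0, 0, 0, 0, 1], [0, 0, 0, 0, 0, 0.01, 1], [0, 0, 0, 0, 0, 0.02, 1], [0, 0, 0, 0, 0, 0.03, 1], [0, 0, 0, 0, 0, 0.03, 1], [0, 0, 0, 0, 0, 0.03, 1], [0, 0, 0, 0, 0, 0.03, 1], [0, 0, 0, 0, 0, 0, 1], [0, 0, 0, 0, 0, 0, 1]],
  ],
  grip_force=30,
)

```text
clock: 25.2
tool_pos: [0.4276, 0.376, 0.2441]
tool_rot: [-2.879, -1.257, -0.005]
ft_force: [-0.4, -0.3, -2.2]
opening: 0.0226
gripper_force: 29.8
```

```bash
python3 st.py
python3 - <<'E'
from h import *
t=eyes.read_camera("top"); s=eyes.read_camera("side")
c=cv2.resize(t[165:235,110:370],None,fx=3,fy=3,interpolation=cv2.INTER_CUBIC)
d=cv2.resize(s[110:350,205:305],None,fx=2.5,fy=2.5,interpolation=cv2.INTER_CUBIC)
cv2.imwrite("pics/t2.png",c[:,:,::-1]); cv2.imwrite("pics/s2.png",d[:,:,::-1])
E
```

```text
25.2 [0.4276 0.376  0.2441] yaw -5.459731456759076 [-2.8789 -1.2572 -0.0045] j [-0.1134  0.3953 -0.9024  1.8195  0.349   1.0923 -1.889 ] T [-0.0336  0.0069  0.0201] F [-0.3906 -0.3243 -2.1931] 0.022630027765773733 29.825959503650665
```

View pics/s2.png

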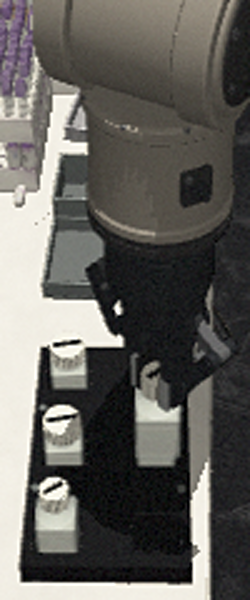

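View pics/t2.png

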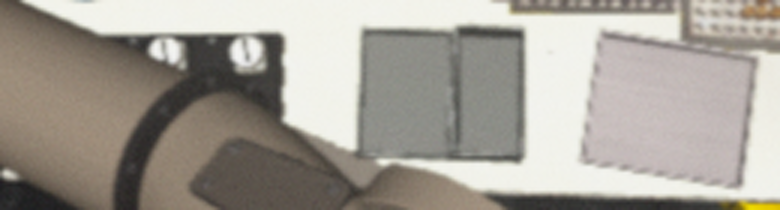

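E's bar has turned about 30°, C's and A's only a little, which matches the torque readings. Tray and carrier have not moved. Carrying F to the tray.

play_rows(
  moves=[
    [[0, 0, 0, 0.001, -0.02, 0, 1], [0, 0, 0, 0.0025, -0.038, 0, 1], [0, 0, 0, 0.0025, -0.038, 0, 1], [0, 0, 0, 0.0025, -0.038, 0, 1], [0, 0, 0, 0.0025, -0.038, 0, 1], [0, 0, 0, 0.0025, -0.038, 0, 1], [0, 0, 0, 0.0025, -0.038, 0, 1], [0, 0, 0, 0.0025, -0.038, 0, 1], [0, 0, 0, 0.0025, -0.038, 0, 1], [0, 0, 0, 0.0025, -0.038, 0, 1]],
  ],
)

```text
clock: 26.13
tool_pos: [0.4497, 0.0117, 0.2414]
tool_rot: [-2.878, -1.257, 0.002]
ft_force: [1.6, 0.1, -1.8]
opening: 0.0228
gripper_force: 29.8
```

play_rows(
  moves=[
    [[0, 0, 0, 0.0025, -0.038, 0, 1], [0, 0, 0, 0.0025, -0.038, 0, 1], [0, 0, 0, 0.0025, -0.038, 0, 1], [0, 0, 0, 0.0025, -0.038, 0, 1], [0, 0, 0, 0.0025, -0.038, 0, 1], [0, 0, 0, 0.0025, -0.038, 0, 1], [0, 0, 0, 0.0025, -0.038, 0, 1], [0, 0, 0, 0.0025, -0.038, 0, 1], [0, 0, 0, 0.0025, -0.038, 0, 1], [0, 0, 0, 0.001, -0.0085, 0, 1], [0, 0, 0, 0, 0, 0, 1], [0, 0, 0, 0, 0, 0, 1]],
  ],
)

```text
clock: 27.13
tool_pos: [0.4736, -0.3367, 0.2407]
tool_rot: [-2.877, -1.256, 0.001]
ft_force: [0.1, 0.7, -1.8]
opening: 0.023
gripper_force: 30.0
```

```bash
python3 st.py
python3 - <<'E'
from h import *
t=eyes.read_camera("top"); s=eyes.read_camera("side")
c=cv2.resize(t[165:235,125:375],None,fx=3.2,fy=3.2,interpolation=cv2.INTER_CUBIC)
d=cv2.resize(s[110:350,200:310],None,fx=2.5,fy=2.5,interpolation=cv2.INTER_CUBIC)
o=np.full((224+600,800,3),255,np.uint8); o=np.full((600,800,3),255,np.uint8)
o[:224]=c; e=cv2.resize(s[235:350,205:290],None,fx=3.2,fy=3.2,interpolation=cv2.INTER_CUBIC); o[228:228+368,:272]=e[:,:272]
g=cv2.resize(s[110:235,205:310],None,fx=2.9,fy=2.9,interpolation=cv2.INTER_CUBIC);o[228:228+g.shape[0],300:300+g.shape[1]]=g
cv2.imwrite("pics/m3.png",o[:,:,::-1])
E
```

```text
27.1333 [ 0.4736 -0.3367  0.2407] yaw -5.4601602391881725 [-2.8768 -1.2555  0.0015] j [ 0.9656  0.3417 -0.5646  1.8072  0.2064  1.0544 -0.4237] T [ 0.0099 -0.0994 -0.0208] F [ 0.1327  0.6997 -1.7828] 0.023002515409929036 29.99592125415802
```

View pics/m3.png

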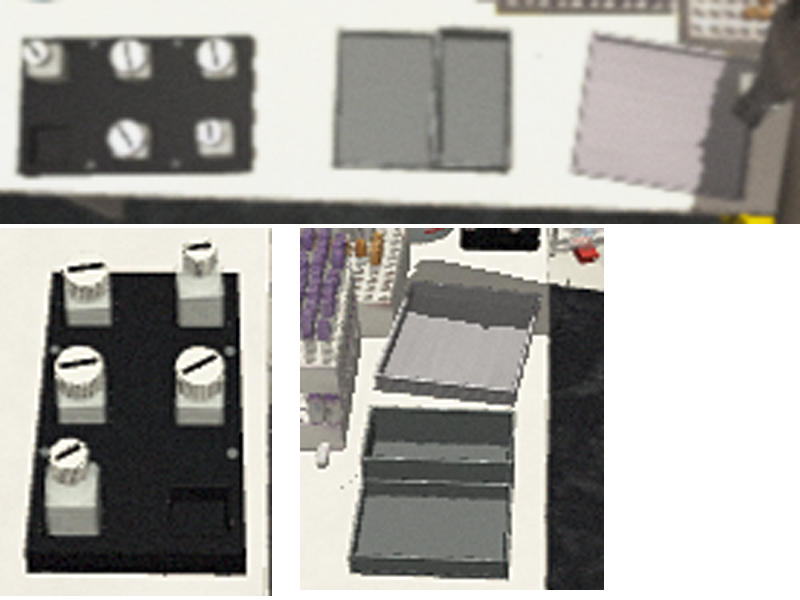

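Bars confirm it: D and E are turned about 30° (loose), A, B and C only about 7–10° (sound). Tray and carrier are unmoved, so I'm lowering F.

play_rows(
  moves=[
    [[0, 0, 0, 0, 0, -0.03, 1], [0, 0, 0, 0, 0, -0.03, 1], [0, 0, 0, 0, 0, -0.03, 1], [0, 0, 0, 0, 0, -0.03, 1], [0, 0, 0, 0, 0, -0.015, 1], [0, 0, 0, 0, 0, -0.01, 1], [0, 0, 0, 0, 0, -0.005, 1], [0, 0, 0, 0, 0, 0, 1]],
  ],
)

```text
clock: 27.9
tool_pos: [0.4743, -0.3361, 0.092]
tool_rot: [-2.878, -1.259, 0.0]
ft_force: [-1.0, 0.7, -1.9]
opening: 0.0227
gripper_force: 30.0
```

play_rows(
  moves=[
    [[0, 0, 0, 0, 0, -0.001, -1], [0, 0, 0, 0, 0, 0, -1], [0, 0, 0, 0, 0, 0, -1], [0, 0, 0, 0, 0, 0, -1], [0, 0, 0, 0, 0, 0.02, -1], [0, 0, 0, 0, 0, 0.035, -1], [0, 0, 0, 0, 0, 0.035, -1], [0, 0, 0, 0, 0.02, 0.02, -1], [0, 0, 0, 0, 0.038, 0, -1], [0, 0, 0, 0, 0.038, 0, -1], [0, 0, 0, 0, 0.038, 0, -1], [0, 0, 0, 0, 0.038, 0, -1]],
  ],
  grip_force=20,
)

```text
clock: 28.9
tool_pos: [0.474, -0.1634, 0.202]
tool_rot: [2.878, 1.256, 0.001]
ft_force: [-0.1, -0.0, 0.2]
opening: 0.0852
gripper_force: 0.0
```

```bash
python3 st.py
```

```text
28.9 [ 0.474  -0.1634  0.202 ] yaw 0.8230104002132193 [2.8783 1.2561 0.0009] j [ 0.771   0.2646 -0.6503  2.0137  0.2006  0.9241 -0.7318] T [-0.0467 -0.0442  0.0114] F [-0.1426 -0.0018  0.2307] 0.08520974417336127 0.0
```

play_rows(
  moves=[
    [[0, 0, 0, 0.0028, 0.039, 0, -1], [0, 0, 0, 0.0028, 0.039, 0, -1], [0, 0, 0, 0.0028, 0.039, 0, -1], [0, 0, 0, 0.0028, 0.039, 0, -1], [0, 0, 0, 0.0028, 0.039, 0, -1], [0, 0, 0, 0.0028, 0.039, 0, -1], [0, 0, 0, 0.0028, 0.039, 0, -1], [0, 0, 0, 0.0028, 0.039, 0, -1], [0, 0, 0, 0.0028, 0.039, 0, -1], [0, 0, 0, 0.0028, 0.039, 0, -1], [0, 0, 0, 0.0028, 0.039, 0, -1], [0, 0, 0, 0.0028, 0.039, 0, -1]],
  ],
)

```text
clock: 29.9
tool_pos: [0.5078, 0.305, 0.2018]
tool_rot: [2.879, 1.257, 0.001]
ft_force: [0.6, -0.5, -0.7]
opening: 0.0855
gripper_force: 0.0
```

play_rows(
  moves=[
    [[0, 0, 0, 0.0028, 0.039, 0, -1], [0, 0, 0, 0.0028, 0.039, 0, -1], [0, 0, 0, 0, 0, 0, -1], [0, 0, 0, 0, 0, -0.03, -1], [0, 0, 0, 0, 0, 0, -1], [0, 0, 0, 0, 0, 0, -1]],
  ],
)

```text
clock: 30.4
tool_pos: [0.5129, 0.3804, 0.1706]
tool_rot: [2.878, 1.257, -0.004]
ft_force: [-0.4, 0.5, -0.0]
opening: 0.0857
gripper_force: 0.0
```

```bash
python3 st.py
```

```text
30.4 [0.5129 0.3804 0.1706] yaw 0.8237758769148683 [ 2.8782  1.2574 -0.0038] j [-0.1894  0.5597 -0.7495  1.7301  0.4354  1.0284 -1.8408] T [ 0.005  -0.0223 -0.0111] F [-0.3518  0.4863 -0.0259] 0.08566025695544788 0.0
```

play_rows(
  moves=[
    [[0, 0, 0, 0.001, 0, -0.03, -1], [0, 0, 0, 0, 0, -0.03, -1], [0, 0, 0, 0, 0, -0.0175, -1], [0, 0, 0, 0, 0, 0, -1], [0, 0, 0, 0, 0, 0, 1], [0, 0, 0, 0, 0, 0, 1], [0, 0, 0, 0, 0, 0, 1], [0, 0, 0, 0, 0, 0, 1], [0, 0, 0, 0, 0, 0, 1], [0, 0, 0, 0, 0, 0, 1], [0, 0, 0, 0, 0, 0, 1], [0, 0, 0, 0, 0, 0, 1]],
  ],
)

```text
clock: 31.4
tool_pos: [0.515, 0.3815, 0.0949]
tool_rot: [-2.879, -1.257, -0.002]
ft_force: [0.2, -1.8, 7.9]
opening: 0.0229
gripper_force: 21.7
```

play_rows(
  moves=[
    [[0, 0, 0, 0, 0, 0, 1], [0, 0, 0, 0, 0, 0, 1], [0, 0, 0, 0, 0, 0.01, 1], [0, 0, 0, 0, 0, 0.02, 1], [0, 0, 0, 0, 0, 0.03, 1], [0, 0, 0, 0, 0, 0.03, 1], [0, 0, 0, 0, 0, 0.03, 1], [0, 0, 0, 0, 0, 0.03, 1], [0, 0, 0, 0, 0, 0, 1]],
  ],
  grip_force=30,
)

```text
clock: 32.15
tool_pos: [0.5155, 0.3831, 0.2505]
tool_rot: [-2.877, -1.257, -0.012]
ft_force: [0.9, 0.2, -1.0]
opening: 0.0227
gripper_force: 29.8
```

```bash
python3 st.py
```

```text
32.15 [0.5155 0.3831 0.2505] yaw -5.459206441009223 [-2.8771 -1.2573 -0.0115] j [-0.1593  0.483  -0.7889  1.656   0.3712  1.1507 -1.7893] T [ 0.1298 -0.0346 -0.0162] F [ 0.9047  0.1982 -0.9904] 0.022730790615008663 29.808734357357025
```

play_rows(
  moves=[
    [[0, 0, 0, -0.002, -0.02, 0, 1], [0, 0, 0, -0.002, -0.0395, 0, 1], [0, 0, 0, -0.002, -0.0395, 0, 1], [0, 0, 0, -0.002, -0.0395, 0, 1], [0, 0, 0, -0.002, -0.0395, 0, 1], [0, 0, 0, -0.002, -0.0395, 0, 1], [0, 0, 0, -0.002, -0.0395, 0, 1], [0, 0, 0, -0.002, -0.0395, 0, 1], [0, 0, 0, -0.002, -0.0395, 0, 1], [0, 0, 0, -0.002, -0.0395, 0, 1], [0, 0, 0, -0.002, -0.0395, 0, 1], [0, 0, 0, -0.002, -0.0395, 0, 1]],
  ],
)

```text
clock: 33.15
tool_pos: [0.4898, -0.0751, 0.2445]
tool_rot: [2.878, 1.258, 0.001]
ft_force: [1.3, -0.3, -1.3]
opening: 0.0226
gripper_force: 29.8
```

play_rows(
  moves=[
    [[0, 0, 0, -0.002, -0.0395, 0, 1], [0, 0, 0, -0.002, -0.0395, 0, 1], [0, 0, 0, -0.002, -0.0395, 0, 1], [0, 0, 0, -0.002, -0.0395, 0, 1], [0, 0, 0, -0.002, -0.0395, 0, 1], [0, 0, 0, 0, -0.0115, 0, 1], [0, 0, 0, 0, 0, -0.03, 1], [0, 0, 0, 0, 0, -0.03, 1], [0, 0, 0, 0, 0, 0, 1], [0, 0, 0, 0, 0, 0, 1], [0, 0, 0, 0, 0, 0, 1]],
  ],
)

```text
clock: 34.07
tool_pos: [0.4812, -0.2821, 0.1854]
tool_rot: [2.878, 1.258, 0.001]
ft_force: [-0.7, 0.8, -0.9]
opening: 0.0226
gripper_force: 30.2
```

```bash
python3 st.py
python3 - <<'E'
from h import *
t=eyes.read_camera("top"); s=eyes.read_camera("side")
o=np.full((560,800,3),255,np.uint8)
o[:224]=cv2.resize(t[165:235,125:375],None,fx=3.2,fy=3.2,interpolation=cv2.INTER_CUBIC)
g=cv2.resize(s[110:240,200:340],None,fx=2.5,fy=2.5,interpolation=cv2.INTER_CUBIC);o[228:228+g.shape[0],:g.shape[1]]=g
cv2.imwrite("pics/m4.png",o[:,:,::-1])
E
```

```text
34.0667 [ 0.4812 -0.2821  0.1854] yaw 0.8244842107664466 [2.8778 1.2584 0.0013] j [ 0.8694  0.3636 -0.5533  1.9134  0.2356  0.9275 -0.5432] T [ 0.0056 -0.0266 -0.0116] F [-0.7327  0.7879 -0.8576] 0.022645012703624172 30.155045986175537
```

View pics/m4.png

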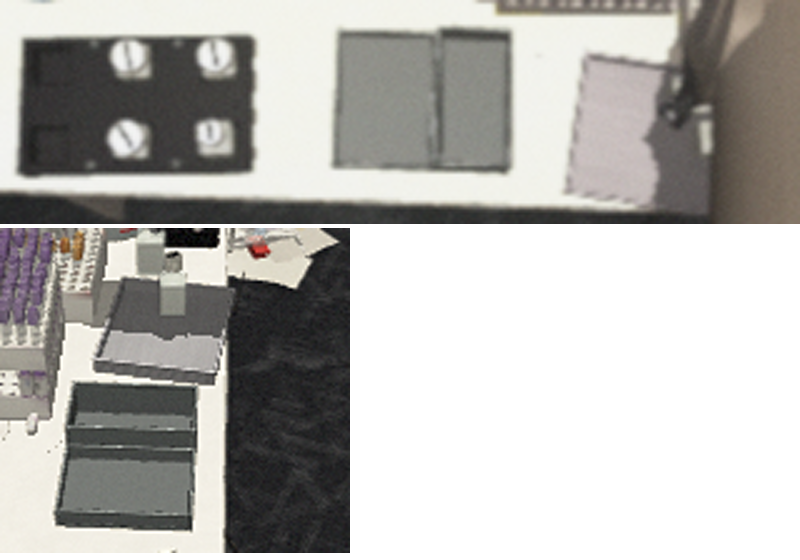

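The tray has been knocked towards the robot: its top-left corner moved from (592,34) to (582,54) in the crop. I'm re-measuring it before placing E.

Run:
```python
from h import *
np.set_printoptions(precision=4,suppress=True)
T=lambda x,y,z:px2w("top",x/3.2+125-.35,y/3.2+165-.35,z)[:2]
V=lambda x,y,z:px2w("side",x/2.5+200-.3,(y-228)/2.5+110-.3,z)[:2]
for p in[(582,54),(565,192),(680,66)]:print("top",T(*p,.02))
for p,z in[((122,279),.02),((234,289),.02),((95,359),.02),((215,376),.02)]:print("side",V(*p,z))
P=lambda X:(w2px("side",X)-[200,110])*2.5+[0,228]
print("E base/cap",P([.4812,-.2821,.0965]),P([.4812,-.2821,.182]))
print("F base if moved",P([.4525,-.327,.003]),P([.4525,-.327,.09]))
s=eyes.read_camera("side"); t=eyes.read_camera("top")
o=np.full((600,800,3),255,np.uint8)
o[:480,:420]=cv2.resize(s[105:185,230:300],None,fx=6,fy=6,interpolation=cv2.INTER_CUBIC)
o[:360,430:790]=cv2.resize(t[175:235,295:355],None,fx=6,fy=6,interpolation=cv2.INTER_CUBIC)
cv2.imwrite("pics/m5.png",o[:,:,::-1])
```

```text
top [ 0.5466 -0.1905]
top [ 0.3957 -0.1735]
top [ 0.5367 -0.2971]
side [ 0.5236 -0.3736]
side [ 0.3698 -0.3562]
side [ 0.5443 -0.1941]
side [ 0.3931 -0.1671]
E base/cap [147.8082 269.3969] [147.2938 210.5291]
F base if moved [171.3801 309.4554] [171.8049 254.8687]
```

View pics/m5.png

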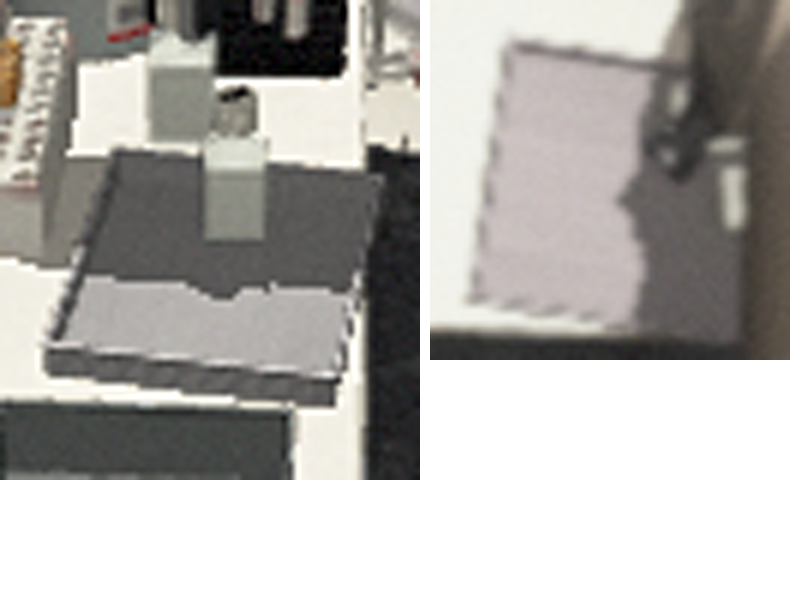

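F stands upright in the shifted tray at about (0.452,-0.327); the tray centre is now about (0.459,-0.273). Placing E there.

play_rows(
  moves=[
    [[0, 0, 0, -0.0105, 0.0055, 0, 1], [0, 0, 0, -0.0105, 0.0055, 0, 1], [0, 0, 0, 0, 0, -0.03, 1], [0, 0, 0, 0, 0, -0.03, 1], [0, 0, 0, 0, 0, -0.02, 1], [0, 0, 0, 0, 0, -0.01, 1], [0, 0, 0, 0, 0, -0.003, 1], [0, 0, 0, 0, 0, 0, 1], [0, 0, 0, 0, 0, 0, 1]],
  ],
)

```text
clock: 35.02
tool_pos: [0.4602, -0.2715, 0.0919]
tool_rot: [2.878, 1.257, 0.001]
ft_force: [0.2, -0.3, -2.0]
opening: 0.0228
gripper_force: 31.3
```

play_rows(
  moves=[
    [[0, 0, 0, 0, 0, 0, -1], [0, 0, 0, 0, 0, 0, -1], [0, 0, 0, 0, 0, 0, -1], [0, 0, 0, 0, 0, 0, -1], [0, 0, 0, 0, 0, 0.02, -1], [0, 0, 0, 0, 0, 0.035, -1], [0, 0, 0, 0, 0, 0.035, -1], [0, 0, 0, 0, 0.02, 0.02, -1], [0, 0, 0, -0.002, 0.038, 0, -1], [0, 0, 0, -0.002, 0.038, 0, -1], [0, 0, 0, -0.002, 0.038, 0, -1], [0, 0, 0, -0.002, 0.038, 0, -1]],
  ],
  grip_force=20,
)

```text
clock: 36.02
tool_pos: [0.451, -0.0978, 0.2012]
tool_rot: [2.879, 1.257, 0.001]
ft_force: [0.7, -0.1, 0.1]
opening: 0.0854
gripper_force: 0.0
```

```bash
python3 st.py
```

```text
36.0167 [ 0.451  -0.0978  0.2012] yaw 0.8231679655579224 [2.8785 1.2565 0.0005] j [ 0.697   0.2002 -0.6849  2.0932  0.1622  0.8984 -0.8272] T [ 0.04   -0.0467 -0.0172] F [ 0.7455 -0.067   0.1117] 0.08538324809171628 0.0
```

play_rows(
  moves=[
    [[0, 0, 0, -0.002, 0.0385, 0, -1], [0, 0, 0, -0.002, 0.0385, 0, -1], [0, 0, 0, -0.002, 0.0385, 0, -1], [0, 0, 0, -0.002, 0.0385, 0, -1], [0, 0, 0, -0.002, 0.0385, 0, -1], [0, 0, 0, -0.002, 0.0385, 0, -1], [0, 0, 0, -0.002, 0.0385, 0, -1], [0, 0, 0, -0.002, 0.0385, 0, -1], [0, 0, 0, -0.002, 0.0385, 0, -1], [0, 0, 0, -0.002, 0.0385, 0, -1], [0, 0, 0, 0, 0, -0.02, -1], [0, 0, 0, 0, 0, 0, -1]],
  ],
)

```text
clock: 37.02
tool_pos: [0.4299, 0.2874, 0.1788]
tool_rot: [-2.876, -1.263, 0.003]
ft_force: [-0.6, -2.2, -1.4]
opening: 0.0854
gripper_force: 0.0
```

play_rows(
  moves=[
    [[0, 0, 0, 0, 0, -0.03, -1], [0, 0, 0, 0, 0, -0.03, -1], [0, 0, 0, 0, 0, 0, -1], [0, 0, 0, 0, 0, 0, -1], [0, 0, 0, 0, 0, 0, -1]],
  ],
)

```text
clock: 37.43
tool_pos: [0.432, 0.2858, 0.1224]
tool_rot: [-2.879, -1.257, -0.001]
ft_force: [0.1, -0.8, 0.6]
opening: 0.0854
gripper_force: 0.0
```

```bash
python3 st.py
```

```text
37.4333 [0.432  0.2858 0.1224] yaw -5.459828423040828 [-2.879  -1.2571 -0.0014] j [-0.0568  0.4526 -0.7927  2.0363  0.4382  0.825  -1.8515] T [ 0.0119 -0.0242  0.0016] F [ 0.0733 -0.8203  0.6372] 0.0854203226044822 0.0
```

play_rows(
  moves=[
    [[0, 0, 0, 0, 0, -0.03, -1], [0, 0, 0, 0, 0, -0.0195, -1], [0, 0, 0, 0, 0, 0, -1], [0, 0, 0, 0, 0, 0, 1], [0, 0, 0, 0, 0, 0, 1], [0, 0, 0, 0, 0, 0, 1], [0, 0, 0, 0, 0, 0, 1], [0, 0, 0, 0, 0, 0, 1], [0, 0, 0, 0, 0, 0, 1], [0, 0, 0, 0, 0, 0, 1]],
  ],
)

```text
clock: 38.27
tool_pos: [0.4321, 0.286, 0.0725]
tool_rot: [2.879, 1.257, 0.003]
ft_force: [-0.8, -1.3, 13.5]
opening: 0.0333
gripper_force: 21.3
```

play_rows(
  moves=[
    [[0, 0, 0, 0, 0, 0, 1], [0, 0, 0, 0, 0, 0, 1], [0, 0, 0, 0, 0, 0.01, 1], [0, 0, 0, 0, 0, 0.02, 1], [0, 0, 0, 0, 0, 0.03, 1], [0, 0, 0, 0, 0, 0.03, 1], [0, 0, 0, 0, 0, 0.03, 1], [0, 0, 0, 0, 0, 0.03, 1], [0, 0, 0, 0, 0, 0, 1]],
  ],
  grip_force=30,
)

```text
clock: 39.02
tool_pos: [0.4327, 0.2874, 0.2272]
tool_rot: [-2.878, -1.258, -0.011]
ft_force: [0.9, 0.2, -0.5]
opening: 0.0327
gripper_force: 30.6
```

play_rows(
  moves=[
    [[0, 0, 0, 0.0025, -0.02, 0, 1], [0, 0, 0, 0.0025, -0.0395, 0, 1], [0, 0, 0, 0.0025, -0.0395, 0, 1], [0, 0, 0, 0.0025, -0.0395, 0, 1], [0, 0, 0, 0.0025, -0.0395, 0, 1], [0, 0, 0, 0.0025, -0.0395, 0, 1], [0, 0, 0, 0.0025, -0.0395, 0, 1], [0, 0, 0, 0.0025, -0.0395, 0, 1], [0, 0, 0, 0.0025, -0.0395, 0, 1], [0, 0, 0, 0.0025, -0.0395, 0, 1], [0, 0, 0, 0.0025, -0.0395, 0, 1], [0, 0, 0, 0.0025, -0.0395, 0, 1]],
  ],
)

```text
clock: 40.02
tool_pos: [0.461, -0.1707, 0.2218]
tool_rot: [2.878, 1.258, 0.0]
ft_force: [2.0, 0.1, -1.6]
opening: 0.033
gripper_force: 30.5
```

play_rows(
  moves=[
    [[0, 0, 0, 0.0025, -0.0395, 0, 1], [0, 0, 0, 0.002, -0.008, 0, 1], [0, 0, 0, 0, 0, -0.03, 1], [0, 0, 0, 0, 0, -0.02, 1], [0, 0, 0, 0, 0, 0, 1], [0, 0, 0, 0, 0, 0, 1]],
  ],
)

```text
clock: 40.52
tool_pos: [0.4655, -0.2157, 0.1712]
tool_rot: [-2.877, -1.258, 0.001]
ft_force: [-0.5, -0.0, -1.4]
opening: 0.033
gripper_force: 30.5
```

```bash
python3 st.py;  python3 - <<'E'
from h import *
s=eyes.read_camera("side"); t=eyes.read_camera("top")
o=np.full((600,800,3),255,np.uint8)
o[:370,:420]=cv2.resize(s[105:179,220:304],None,fx=5,fy=5,interpolation=cv2.INTER_CUBIC)
o[:350,430:780]=cv2.resize(t[170:240,295:365],None,fx=5,fy=5,interpolation=cv2.INTER_CUBIC)
o[374:598]=cv2.resize(t[165:235,125:375],None,fx=3.2,fy=3.2,interpolation=cv2.INTER_CUBIC)
cv2.imwrite("pics/m6.png",o[:,:,::-1])
E
```

```text
40.5167 [ 0.4655 -0.2157  0.1712] yaw -5.458786972304814 [-2.8768 -1.2579  0.0014] j [ 0.8162  0.3201 -0.5951  2.0171  0.2314  0.8717 -0.652 ] T [-0.0381 -0.026   0.0511] F [-0.519  -0.0211 -1.3742] 0.03298697613311118 30.54870307445526
```

View pics/m6.png

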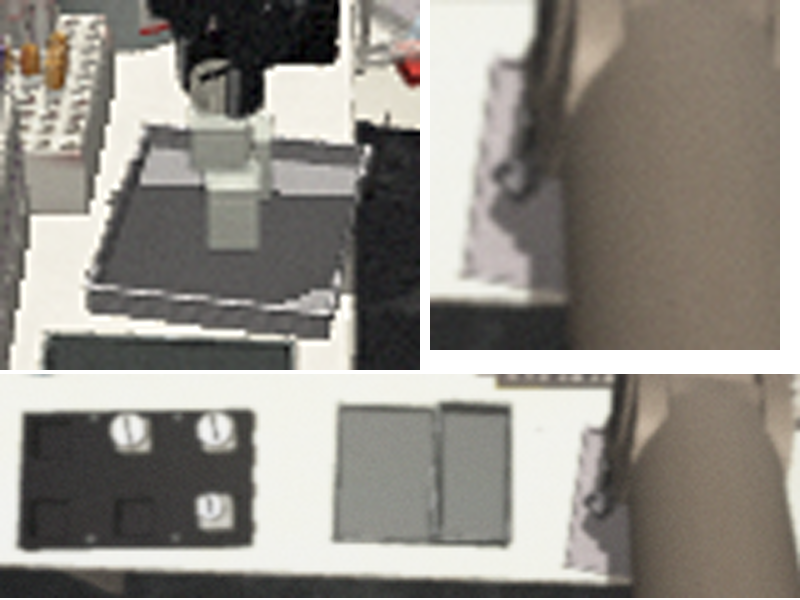

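Tray unchanged, with E and F upright in it. Lowering D.

play_rows(
  moves=[
    [[0, 0, 0, 0, 0, -0.03, 1], [0, 0, 0, 0, 0, -0.03, 1], [0, 0, 0, 0, 0, -0.02, 1], [0, 0, 0, 0, 0, -0.015, 1], [0, 0, 0, 0, 0, -0.006, 1], [0, 0, 0, 0, 0, 0, 1], [0, 0, 0, 0, 0, 0, 1]],
  ],
)

```text
clock: 41.2
tool_pos: [0.4668, -0.2164, 0.0715]
tool_rot: [2.878, 1.258, 0.001]
ft_force: [-0.7, 0.4, -1.1]
opening: 0.0326
gripper_force: 30.6
```

play_rows(
  moves=[
    [[0, 0, 0, 0, 0, 0, -1], [0, 0, 0, 0, 0, 0, -1], [0, 0, 0, 0, 0, 0, -1], [0, 0, 0, 0, 0, 0, -1], [0, 0, 0, 0, 0, 0.02, -1], [0, 0, 0, 0, 0, 0.035, -1], [0, 0, 0, 0, 0, 0.035, -1], [0, 0, -0.07, -0.002, 0.02, 0.03, -1], [0, 0, -0.07, -0.002, 0.038, 0, -1], [0, 0, -0.07, -0.002, 0.038, 0, -1], [0, 0, -0.07, -0.002, 0.038, 0, -1], [0, 0, -0.07, -0.002, 0.038, 0, -1]],
  ],
  grip_force=20,
)

```text
clock: 42.2
tool_pos: [0.4555, -0.0429, 0.1908]
tool_rot: [3.055, 0.731, 0.001]
ft_force: [1.1, -0.1, -0.6]
opening: 0.0857
gripper_force: 0.0
```

```bash
python3 st.py
```

```text
42.2 [ 0.4555 -0.0429  0.1908] yaw 0.4695332231461433 [3.0547 0.7306 0.0013] j [ 0.5536  0.205  -0.661   2.1123  0.1647  0.8724 -1.3048] T [ 0.0254 -0.0683 -0.0258] F [ 1.0769 -0.0666 -0.6041] 0.08565416350500207 0.0
```

play_rows(
  moves=[
    [[0, 0, -0.06, -0.003, 0.0344, 0, -1], [0, 0, -0.06, -0.003, 0.0344, 0, -1], [0, 0, -0.06, -0.003, 0.0344, 0, -1], [0, 0, -0.06, -0.003, 0.0344, 0, -1], [0, 0, -0.06, -0.003, 0.0344, 0, -1], [0, 0, -0.06, -0.003, 0.0344, 0, -1], [0, 0, -0.06, -0.003, 0.0344, 0, -1], [0, 0, 0, 0, 0, -0.03, -1], [0, 0, 0, 0, 0, 0, -1], [0, 0, 0, 0, 0, 0, -1], [0, 0, 0, 0, 0, 0, -1]],
  ],
)

```text
clock: 43.12
tool_pos: [0.4351, 0.1961, 0.161]
tool_rot: [3.14, 0.084, -0.0]
ft_force: [-0.0, 0.9, 1.0]
opening: 0.0852
gripper_force: 0.0
```

```bash
python3 st.py
```

```text
43.1167 [0.4351 0.1961 0.161 ] yaw 0.053466264175812996 [ 3.1404  0.084  -0.    ] j [ 0.0684  0.2993 -0.7174  2.0961  0.2647  0.8348 -2.3239] T [ 0.0063 -0.0013 -0.0055] F [-0.0052  0.852   0.9974] 0.08522029777678039 0.0
```

play_rows(
  moves=[
    [[0, 0, 0, 0.001, 0, -0.03, -1], [0, 0, 0, 0, 0, -0.025, -1], [0, 0, 0, 0, 0, -0.012, -1], [0, 0, 0, 0, 0, 0, -1], [0, 0, 0, 0, 0, 0, 1], [0, 0, 0, 0, 0, 0, 1], [0, 0, 0, 0, 0, 0, 1], [0, 0, 0, 0, 0, 0, 1], [0, 0, 0, 0, 0, 0, 1], [0, 0, 0, 0, 0, 0, 1], [0, 0, 0, 0, 0, 0, 1], [0, 0, 0, 0, 0, 0, 1]],
  ],
)

```text
clock: 44.12
tool_pos: [0.4364, 0.1965, 0.094]
tool_rot: [3.14, 0.084, 0.002]
ft_force: [-1.3, -2.1, 9.4]
opening: 0.0232
gripper_force: 21.3
```

play_rows(
  moves=[
    [[0, 0, 0, 0, 0, 0, 1], [0, 0, 0, 0, 0, 0, 1], [0, 0, 0, 0, 0, 0.01, 1], [0, 0, 0, 0, 0, 0.02, 1], [0, 0, 0, 0, 0, 0.03, 1], [0, 0, 0, 0, 0, 0.03, 1], [0, 0, 0, 0, 0, 0.03, 1], [0, 0, 0, 0, 0, 0.02, 1], [0, 0, 0, 0, 0, 0, 1]],
  ],
  grip_force=30,
)

```text
clock: 44.87
tool_pos: [0.4372, 0.1975, 0.2378]
tool_rot: [-3.139, -0.085, -0.009]
ft_force: [-0.2, 0.8, -1.0]
opening: 0.0227
gripper_force: 30.0
```

play_rows(
  moves=[
    [[0, 0, 0, 0.0064, -0.0337, 0, 1], [0, 0, 0, 0.0064, -0.0337, 0, 1], [0, 0, 0, 0.0064, -0.0337, 0, 1], [0, 0, 0, 0.0064, -0.0337, 0, 1], [0, 0, 0, 0.0064, -0.0337, 0, 1], [0, 0, 0, 0.0064, -0.0337, 0, 1], [0, 0, 0, 0.0064, -0.0337, 0, 1], [0, 0, 0, 0.0064, -0.0337, 0, 1], [0, 0, 0, 0, 0, 0, 1], [0, 0, 0, 0, 0, 0, 1]],
  ],
)

```text
clock: 45.7
tool_pos: [0.4868, -0.0748, 0.2329]
tool_rot: [-3.14, -0.079, 0.001]
ft_force: [-0.6, 0.8, -1.8]
opening: 0.0225
gripper_force: 30.1
```

```bash
python3 st.py;  python3 - <<'E'
from h import *
s=eyes.read_camera("side"); t=eyes.read_camera("top")
o=np.full((600,800,3),255,np.uint8)
o[:370,:420]=cv2.resize(s[105:253,200:368],None,fx=2.5,fy=2.5,interpolation=cv2.INTER_CUBIC)
o[374:598]=cv2.resize(t[165:235,125:375],None,fx=3.2,fy=3.2,interpolation=cv2.INTER_CUBIC)
cv2.imwrite("pics/m7.png",o[:,:,::-1])
E
```

```text
45.7 [ 0.4868 -0.0748  0.2329] yaw -6.232688721699743 [-3.1402 -0.0793  0.0014] j [ 0.5286  0.1965 -0.564   2.0028  0.1258  0.9767 -1.6178] T [ 0.0493  0.0348 -0.0399] F [-0.6168  0.7843 -1.8267] 0.02246419052141879 30.14761984348297
```

View pics/m7.png

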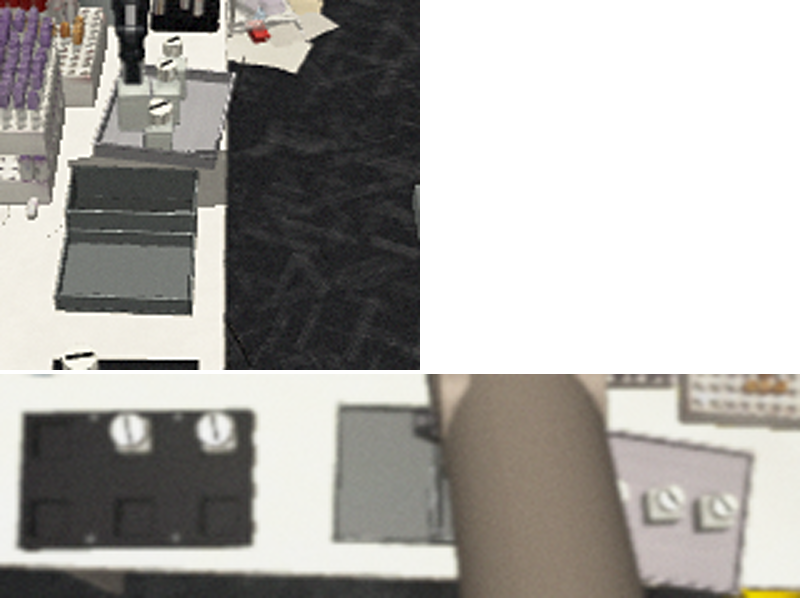

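Three loose ones upright in the tray, carrier unmoved. Lowering B into the high-walled bay.

play_rows(
  moves=[
    [[0, 0, 0, 0, 0.001, -0.03, 1], [0, 0, 0, 0, 0, -0.03, 1], [0, 0, 0, 0, 0, -0.03, 1], [0, 0, 0, 0, 0, -0.03, 1], [0, 0, 0, 0, 0, -0.015, 1], [0, 0, 0, 0, 0, -0.0055, 1], [0, 0, 0, 0, 0, 0, 1], [0, 0, 0, 0, 0, 0, 1]],
  ],
)

```text
clock: 46.47
tool_pos: [0.4872, -0.0709, 0.093]
tool_rot: [-3.14, -0.087, 0.0]
ft_force: [0.6, -0.4, -0.2]
opening: 0.0231
gripper_force: 31.2
```

play_rows(
  moves=[
    [[0, 0, 0, 0, 0, 0, -1], [0, 0, 0, 0, 0, 0, -1], [0, 0, 0, 0, 0, 0, -1], [0, 0, 0, 0, 0, 0, -1], [0, 0, 0, 0, 0, 0.02, -1], [0, 0, 0, 0, 0, 0.035, -1], [0, 0, 0, 0, 0, 0.035, -1], [0, 0, 0, 0.003, 0.032, 0, -1], [0, 0, 0, 0.003, 0.036, 0, -1], [0, 0, 0, 0.003, 0.036, 0, -1], [0, 0, 0, 0.003, 0.036, 0, -1], [0, 0, 0, 0.003, 0.036, 0, -1]],
  ],
  grip_force=20,
)

```text
clock: 47.47
tool_pos: [0.5021, 0.1054, 0.1833]
tool_rot: [3.14, 0.083, 0.001]
ft_force: [1.0, -0.6, 0.1]
opening: 0.0851
gripper_force: 0.0
```

play_rows(
  moves=[
    [[0, 0, 0, 0.003, 0.036, 0, -1], [0, 0, 0, 0.003, 0.036, 0, -1], [0, 0, 0, 0.003, 0.036, 0, -1], [0, 0, 0, 0.003, 0.036, 0, -1], [0, 0, 0, 0.003, 0.036, 0, -1], [0, 0, 0, 0, 0.006, -0.03, -1], [0, 0, 0, 0, 0, -0.03, -1], [0, 0, 0, 0, 0, 0, -1], [0, 0, 0, 0, 0, 0, -1], [0, 0, 0, 0, 0, 0, -1]],
  ],
)

```text
clock: 48.3
tool_pos: [0.5177, 0.2898, 0.1242]
tool_rot: [-3.14, -0.083, -0.001]
ft_force: [0.1, -0.1, 0.9]
opening: 0.0858
gripper_force: 0.0
```

```bash
python3 st.py
```

```text
48.3 [0.5177 0.2898 0.1242] yaw -6.230087069345759 [-3.1401 -0.0834 -0.0012] j [-0.1378  0.5151 -0.6194  1.8751  0.3834  0.8711 -2.4648] T [ 0.0038 -0.0292  0.0519] F [ 0.1238 -0.0865  0.8965] 0.08575507797349086 0.0
```

play_rows(
  moves=[
    [[0, 0, 0, 0, 0, -0.03, -1], [0, 0, 0, 0, 0, -0.021, -1], [0, 0, 0, 0, 0, 0, -1], [0, 0, 0, 0, 0, 0, 1], [0, 0, 0, 0, 0, 0, 1], [0, 0, 0, 0, 0, 0, 1], [0, 0, 0, 0, 0, 0, 1], [0, 0, 0, 0, 0, 0, 1], [0, 0, 0, 0, 0, 0, 1], [0, 0, 0, 0, 0, 0, 1]],
  ],
)

```text
clock: 49.13
tool_pos: [0.5178, 0.2902, 0.0732]
tool_rot: [-3.14, -0.084, -0.003]
ft_force: [-1.9, -0.9, 10.8]
opening: 0.0331
gripper_force: 21.1
```

play_rows(
  moves=[
    [[0, 0, 0, 0, 0, 0, 1], [0, 0, 0, 0, 0, 0, 1], [0, 0, 0, 0, 0, 0.01, 1], [0, 0, 0, 0, 0, 0.02, 1], [0, 0, 0, 0, 0, 0.03, 1], [0, 0, 0, 0, 0, 0.03, 1], [0, 0, 0, 0, 0, 0.03, 1], [0, 0, 0, -0.0072, -0.033, 0, 1], [0, 0, 0, -0.0072, -0.0333, 0, 1], [0, 0, 0, -0.0072, -0.0333, 0, 1], [0, 0, 0, -0.0072, -0.0333, 0, 1], [0, 0, 0, -0.0072, -0.0333, 0, 1]],
  ],
  grip_force=30,
)

```text
clock: 50.13
tool_pos: [0.4804, 0.1223, 0.1926]
tool_rot: [3.14, 0.085, 0.001]
ft_force: [1.5, 0.5, -2.0]
opening: 0.0332
gripper_force: 30.9
```

play_rows(
  moves=[
    [[0, 0, 0, -0.0072, -0.0333, 0, 1], [0, 0, 0, -0.0072, -0.0333, 0, 1], [0, 0, 0, -0.0072, -0.0333, 0, 1], [0, 0, 0, 0, 0, 0, 1], [0, 0, 0, 0, 0, -0.02, 1], [0, 0, 0, 0, 0, 0, 1], [0, 0, 0, 0, 0, 0, 1]],
  ],
)

```text
clock: 50.72
tool_pos: [0.459, 0.024, 0.172]
tool_rot: [-3.14, -0.085, 0.002]
ft_force: [-0.3, 0.1, -1.3]
opening: 0.0328
gripper_force: 31.0
```

```bash
python3 st.py
python3 - <<'E'
from h import *
s=eyes.read_camera("side"); t=eyes.read_camera("top")
o=np.full((600,800,3),255,np.uint8)
o[:370,:420]=cv2.resize(s[105:253,200:368],None,fx=2.5,fy=2.5,interpolation=cv2.INTER_CUBIC)
o[374:598]=cv2.resize(t[165:235,125:375],None,fx=3.2,fy=3.2,interpolation=cv2.INTER_CUBIC)
cv2.imwrite("pics/m8.png",o[:,:,::-1])
E
```

```text
50.7167 [0.459 0.024 0.172] yaw -6.2289418103907055 [-3.1402 -0.0852  0.002 ] j [ 0.3666  0.2339 -0.6223  2.1258  0.1828  0.8341 -1.883 ] T [ 0.0215  0.0193 -0.0224] F [-0.3104  0.0693 -1.2899] 0.032765202740781256 30.956014394760132
```

View pics/m8.png

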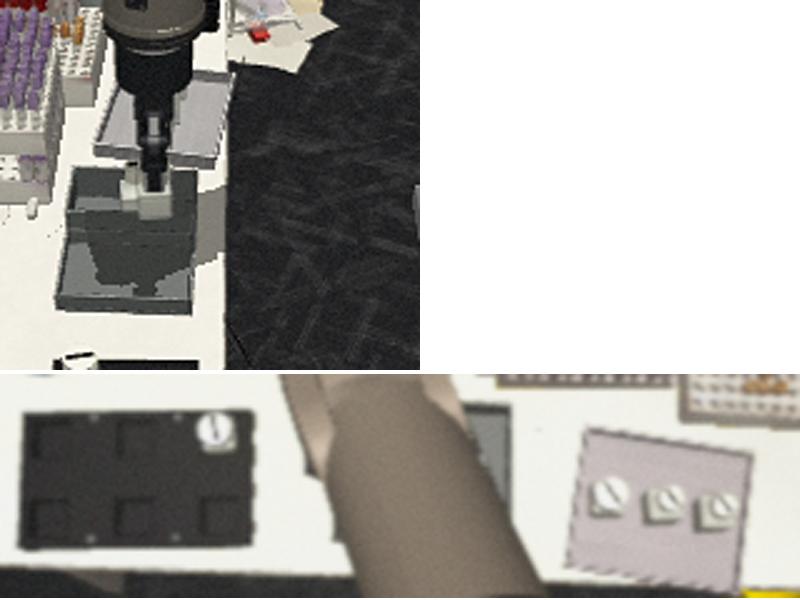

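play_rows(
  moves=[
    [[0, 0, 0, 0, 0.006, -0.03, 1], [0, 0, 0, 0, 0, -0.03, 1], [0, 0, 0, 0, 0, -0.02, 1], [0, 0, 0, 0, 0, -0.015, 1], [0, 0, 0, 0, 0, -0.005, 1], [0, 0, 0, 0, 0, 0, 1], [0, 0, 0, 0, 0, 0, 1]],
  ],
)

```text
clock: 51.4
tool_pos: [0.46, 0.0302, 0.0725]
tool_rot: [-3.14, -0.085, -0.001]
ft_force: [-0.0, 0.5, -1.3]
opening: 0.0326
gripper_force: 32.1
```

play_rows(
  moves=[
    [[0, 0, 0, 0, 0, 0, -0.2], [0, 0, 0, 0, 0, 0, -0.2], [0, 0, 0, 0, 0, 0, -0.2], [0, 0, 0, 0, 0, 0, -0.2], [0, 0, 0, 0, 0, 0.02, -0.2], [0, 0, 0, 0, 0, 0.035, -0.2], [0, 0, 0, 0, 0, 0.035, -1], [0, 0, 0, 0.01, 0.03, 0, -1], [0, 0, 0, 0.013, 0.035, 0, -1], [0, 0, 0, 0.013, 0.035, 0, -1], [0, 0, 0, 0.013, 0.035, 0, -1], [0, 0, 0, 0.013, 0.035, 0, -1]],
  ],
  grip_force=20,
)

```text
clock: 52.4
tool_pos: [0.522, 0.2012, 0.1622]
tool_rot: [3.14, 0.083, 0.001]
ft_force: [0.5, -0.7, 0.5]
opening: 0.0855
gripper_force: 0.0
```

play_rows(
  moves=[
    [[0, 0, 0, 0, 0, -0.03, -1], [0, 0, 0, 0, 0, -0.02, -1], [0, 0, 0, 0, 0, 0, -1], [0, 0, 0, 0, 0, 0, -1], [0, 0, 0, 0, 0, 0, -1]],
  ],
)

```text
clock: 52.82
tool_pos: [0.5219, 0.1997, 0.1129]
tool_rot: [-3.14, -0.084, -0.001]
ft_force: [0.2, -0.5, -0.3]
opening: 0.0858
gripper_force: 0.0
```

```bash
python3 st.py
```

```text
52.8167 [0.5219 0.1997 0.1129] yaw -6.2299040932921175 [-3.1402 -0.0837 -0.0013] j [ 0.0091  0.4802 -0.6113  1.9599  0.3737  0.8134 -2.3274] T [-0.0058 -0.0179 -0.04  ] F [ 0.2329 -0.503  -0.3381] 0.0858326238080533 0.0
```

play_rows(
  moves=[
    [[0, 0, 0, 0, 0, -0.025, -1], [0, 0, 0, 0, 0, -0.015, -1], [0, 0, 0, 0, 0, 0, -1], [0, 0, 0, 0, 0, 0, 1], [0, 0, 0, 0, 0, 0, 1], [0, 0, 0, 0, 0, 0, 1], [0, 0, 0, 0, 0, 0, 1], [0, 0, 0, 0, 0, 0, 1], [0, 0, 0, 0, 0, 0, 1], [0, 0, 0, 0, 0, 0, 1]],
  ],
)

```text
clock: 53.65
tool_pos: [0.5221, 0.2002, 0.0728]
tool_rot: [-3.14, -0.084, -0.002]
ft_force: [-1.4, 0.2, 9.1]
opening: 0.0332
gripper_force: 22.0
```

play_rows(
  moves=[
    [[0, 0, 0, 0, 0, 0, 1], [0, 0, 0, 0, 0, 0, 1], [0, 0, 0, 0, 0, 0.01, 1], [0, 0, 0, 0, 0, 0.02, 1], [0, 0, 0, 0, 0, 0.03, 1], [0, 0, 0, 0, 0, 0.03, 1], [0, 0, 0, 0, 0, 0.03, 1], [0, 0, 0, -0.0014, -0.034, 0, 1], [0, 0, 0, -0.0014, -0.034, 0, 1], [0, 0, 0, -0.0014, -0.034, 0, 1], [0, 0, 0, -0.0014, -0.034, 0, 1], [0, 0, 0, -0.0014, -0.034, 0, 1]],
  ],
  grip_force=30,
)

```text
clock: 54.65
tool_pos: [0.514, 0.0282, 0.1926]
tool_rot: [3.14, 0.085, 0.001]
ft_force: [1.0, -0.1, -1.0]
opening: 0.0331
gripper_force: 30.7
```

play_rows(
  moves=[
    [[0, 0, 0, 0, 0, 0, 1], [0, 0, 0, 0, 0, 0, 1], [0, 0, 0, 0, 0, 0, 1]],
  ],
)

```text
clock: 54.9
tool_pos: [0.5145, 0.0302, 0.1924]
tool_rot: [-3.14, -0.084, -0.001]
ft_force: [-0.4, 1.4, -2.2]
opening: 0.0329
gripper_force: 30.8
```

```bash
python3 st.py
python3 - <<'E'
from h import *
s=eyes.read_camera("side"); t=eyes.read_camera("top")
o=np.full((600,800,3),255,np.uint8)
o[:370,:420]=cv2.resize(s[105:253,200:368],None,fx=2.5,fy=2.5,interpolation=cv2.INTER_CUBIC)
o[374:598]=cv2.resize(t[165:235,125:375],None,fx=3.2,fy=3.2,interpolation=cv2.INTER_CUBIC)
cv2.imwrite("pics/m9.png",o[:,:,::-1])
E
```

```text
54.9 [0.5145 0.0302 0.1924] yaw -6.229576698502169 [-3.1402 -0.0842 -0.0008] j [ 0.3542  0.2984 -0.627   1.9941  0.2193  0.9146 -1.9037] T [ 0.0225  0.0158 -0.0004] F [-0.3631  1.3836 -2.1542] 0.032852856658317185 30.80326795578003
```

View pics/m9.png

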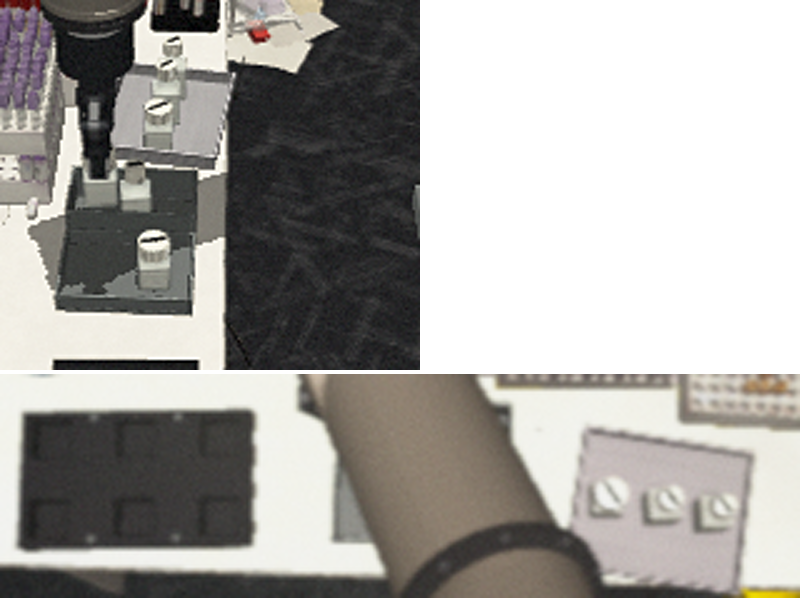

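C and B stand upright in their bays. Lowering A, then retreating.

play_rows(
  moves=[
    [[0, 0, 0, 0, 0, -0.03, 1], [0, 0, 0, 0, 0, -0.03, 1], [0, 0, 0, 0, 0, -0.03, 1], [0, 0, 0, 0, 0, -0.015, 1], [0, 0, 0, 0, 0, -0.01, 1], [0, 0, 0, 0, 0, -0.005, 1], [0, 0, 0, 0, 0, 0, 1], [0, 0, 0, 0, 0, 0, 1]],
  ],
)

```text
clock: 55.67
tool_pos: [0.5151, 0.0306, 0.0725]
tool_rot: [-3.14, -0.086, -0.002]
ft_force: [0.3, 0.4, -0.9]
opening: 0.0328
gripper_force: 30.8
```

play_rows(
  moves=[
    [[0, 0, 0, 0, 0, 0, -0.2], [0, 0, 0, 0, 0, 0, -0.2], [0, 0, 0, 0, 0, 0, -0.2], [0, 0, 0, 0, 0, 0, -0.2], [0, 0, 0, 0, 0, 0.02, -0.2], [0, 0, 0, 0, 0, 0.035, -0.2], [0, 0, 0, 0, 0, 0.035, -0.2], [0, 0, 0, 0, 0.035, 0.02, -0.2], [0, 0, 0, 0, 0.035, 0.02, -0.2], [0, 0, 0, 0, 0.038, 0.01, -0.2], [0, 0, 0, 0, 0.038, 0.01, -0.2], [0, 0, 0, 0, 0.038, 0.01, -0.2]],
  ],
)

```text
clock: 56.67
tool_pos: [0.5144, 0.2153, 0.233]
tool_rot: [3.14, 0.083, 0.002]
ft_force: [1.6, -0.7, -0.6]
opening: 0.0512
gripper_force: 0.0
```

play_rows(
  moves=[
    [[0, 0, 0, 0, 0.038, 0, -0.2], [0, 0, 0, 0, 0.038, 0, -0.2], [0, 0, 0, 0, 0.038, 0, -0.2], [0, 0, 0, 0, 0.038, 0, -0.2], [0, 0, 0, 0, 0, 0, -0.2], [0, 0, 0, 0, 0, 0, -0.2], [0, 0, 0, 0, 0, 0, -0.2]],
  ],
)

```text
clock: 57.25
tool_pos: [0.5145, 0.3655, 0.2315]
tool_rot: [3.14, 0.085, -0.0]
ft_force: [0.5, -0.3, 0.3]
opening: 0.0513
gripper_force: 0.0
```

```bash
python3 st.py
python3 - <<'E'
from h import *
s=eyes.read_camera("side"); t=eyes.read_camera("top")
o=np.full((600,800,3),255,np.uint8)
o[:370,:420]=cv2.resize(s[105:253,200:368],None,fx=2.5,fy=2.5,interpolation=cv2.INTER_CUBIC)
o[374:598]=cv2.resize(t[165:235,125:375],None,fx=3.2,fy=3.2,interpolation=cv2.INTER_CUBIC)
cv2.imwrite("pics/m10.png",o[:,:,::-1])
E
```

```text
57.25 [0.5145 0.3655 0.2315] yaw 0.05396734382217583 [ 3.14    0.0847 -0.0005] j [-0.194   0.4631 -0.6999  1.6989  0.3287  1.101  -2.5099] T [0.0144 0.0114 0.016 ] F [ 0.5093 -0.2679  0.2945] 0.05125409288954275 0.0
```

View pics/m10.png

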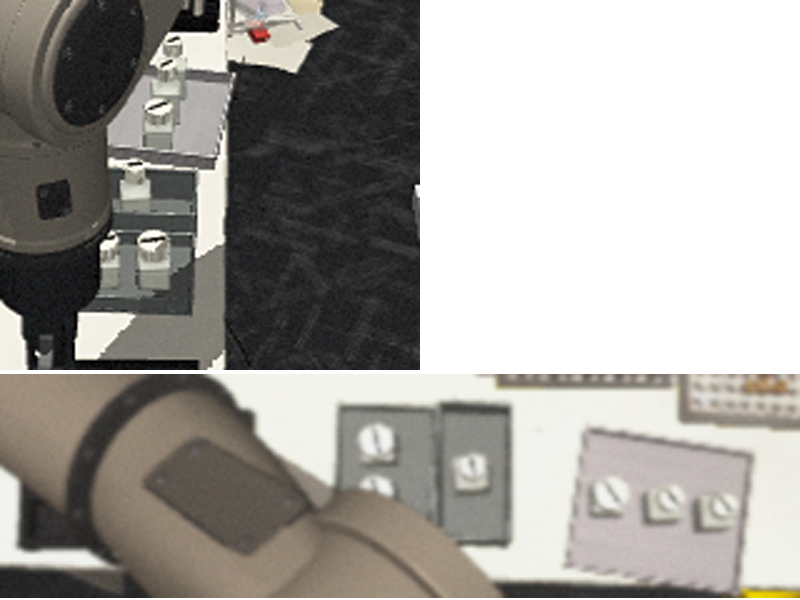

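All six stand upright where they belong: jars at (378,443) and (378,490), bottle at (470,473), and the loose three in the tray at (610,497), (665,503) and (717,510). Handing in.

```bash
python3 -c "
from station import r
print(r.hand_in())"
```

```text
the job is handed in; nothing more can be done
None
```

The job is done and handed in at about 57 s: all six caps were checked, the three loose ones (two bottles and a jar) stand upright in the tray, and the three sound ones stand upright in the carrier, with two jars in the low bay and one bottle in the high bay.

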